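Set the tilting drill table with slips and load the next block

ROBOT

A 6-joint arm with a two-finger parallel gripper is mounted at the origin on a cart in front of the work surface, level with it; the furniture and walls round the work are solid. World frame = base frame: x ahead of the robot, y to its left, z up, the work surface at z = 0. Lengths are in m, angles in rad, forces in N, time in s.
With the tool pointing down it reaches from about 0.35 to 0.85 m from the base axis. Payload 8.1 kg.
Tool frame: the origin (TCP) lies at the centre of the arm's flange, where the gripper is bolted on; the fingertips stand 186 mm ahead of it and the grasp point (between the pads) lies 167 mm ahead of it (robot.grasp_offset is the distance from the TCP to the grasp point, in m); z points along the fingers, y is the line along which they close (so a half turn about z gives the same grasp; the last joint's range is limited). The gripper opens to 93 mm and grips with 3 to 60 N. Pads are 15 mm wide; open, the fingers measure 128 mm over their backs; the gripper's body (75 mm by 188 mm) begins 65 mm behind the grasp point.
Start: joints at [-0.085, 0.13, 1.488, -0, 1.523, -0.085], TCP at [0.6, 0, 0.405] pointing down, gripper open.
Joint ranges: [-2.96, 2.96], [-0.89, 2.26], [0.02, 2.5], [-1.34, 4.48], [0, 2.73], [-2.66, 2.66]. Speed limits (rad/s): [2.39, 2.39, 2.79, 3.14, 3.14, 3.14].

INTERFACE

Orientations are given as a rotation vector (axis times angle).
In Python, from plant import robot gives the robot as it stands.
- The arm moves only by the tool drive_tool, never from a script. Its argument "moves" is one flat list of numbers, 7 for each row, row after row: the finger opening in mm, from 0 to 93, then the shift along the tool's x, y, z in mm, then the turn, a rotation vector about the tool's x, y, z in degrees. A call has 1 to 8 rows; each row shifts and turns the commanded pose from where the row before left it, along the tool's axes as they then stand; what a row does not reach is not made up. A row lasts 1/10 s, in which the tool goes at most 50 mm and 8.59 degrees, less where a joint would pass 70% of its speed; a pose out of reach is approached as far as the arm can. A call is refused whole if a number of a shift passes 50 or a number of a turn 8.59, either way. A call with a gripper value outside its range is refused whole. The fingers move at their own pace and stop on an object; "grip_force" is the grip in N (left out, the last holds). Time passes only in rows, so rows that do not move let the fingers close. It gives the time, the measured TCP pose, the force, the opening and the grip force at its end, in the units of the state.
- robot.read_state(): the state, without advancing time (a new reading comes with each control period).
- robot.read_camera(name): name is "scene" or "side" or "wrist"; returns a dict with "color" (420x560x3 uint8, red, green, blue), "depth" (420x560 float32, m along the optical axis (not along the pixel's ray), 0 where there is no reading), "mtx" (3x3 intrinsics, pixels), "R" (3x3) and "t" (3): a world point X has camera coordinates R X + t. Camera axes: x right, y down, z forward; pixel columns grow to the right and rows downward; lengths in m; the calibration is good to about 2 mm. A picture is of the moment at which its call begins.
- robot.close_job(): hands the job in; it is judged then, once.
The state is a dict: "t": time; "q": joint angles; "dq": joint speeds; "joint_torque": joint torques, N m; "tool_pos": TCP position; "orientation": TCP orientation; "force": force on the tool from outside, world axes, zero at the start; "wrist_torque": the same for the moment, N m; "opening": finger opening in m; "gripper_force": force on a finger pad.
Only numpy, scipy, OpenCV 4.12 (cv2) and the standard library are available. Lean on these libraries where they do the work, as an engineer would, in place of code of your own. Each camera call takes 0.05 s, during which the arm holds its last target. There are 200 camera calls.

TASK

Change the tilting drill table over to its new angle and load the next block. Put the drilled block that lies on the table into the wooden tray, fold the table right up and back, stack every flat wooden slip that lies on the bench into one square pile flush on the table's rest block, and fold the table down until its steel roll rests on the pile. Then lay the undrilled block from the bench flat on the sloping table, lengthwise up the slope along the middle, with its lower end against the stop strip; leave the other things on the bench where they are.

Things in the scene. Friction and masses are not known exactly. Their poses are not given: they have to be found in the camera images.
- jig: Tilting drill table, screwed to the bench: plywood base 240 x 150 x 15 mm, hinged plywood table above. Origin at bench height, near the base's middle; x level from the hinge towards the pull tab, y along the hinge, z up. Hinge axis at x = -85, z = 39 mm; rest block (dark wood, 50 x 85 mm) at x = 52, top 30 mm above the bench. At joint 0 the table's top is 55 mm above the bench.
- table (a joint): Table hinge, rad: 0 = level, roll on the bare rest block; grows as it folds up and back, end stop 1.75. Stiff: above 1.2 it stays, below 0.9 it sinks slowly on to what is under the roll (steel, 18 mm diameter, 137 mm from the axis, over the middle of the pile). 2 slips give 0.177, 3 give 0.266, 4 give 0.358. Table 0.5 kg, 118 mm wide, ends 175 mm from the axis, top face 16 mm off the axis.
- hinge_axis (a point): Middle of the hinge axis, 39 mm above the bench; fixed to the jig, its y runs along the hinge, x level towards the pull tab, z up.
- table_tab (a point): Grip point of the table's pull tab (wood, 28 mm wide along the hinge, 12 mm thick, sticks out 46 mm beyond the table's free edge): 200 mm from the hinge axis along the table, 10 mm off it to the top side; moves and turns with the table. Gripped from above by its two sides (fingers closing along the hinge), the tab turns between the fingers over its whole swing.
- rest_top (a point): Middle of the top of the rest block (dark wood, 50 x 85 mm, fixed on the base under the table): the pile stands on it, flush with its sides. x across the 50 mm (hinge to tab), y along the 85 mm (along the hinge), z up.
- stop_face (a point): Point on the table's top face at the middle of the foot of the stop strip (dark wood, 11 mm high, 112 mm long, near the hinge). Moves with the table: x up the slope from the stop along the scribed centre line, y along the strip, z square off the face. The 100 mm block, loaded right, has its middle 50 mm from here in x.
- slip_1: Slip 1 of up to 4 alike: flat wooden board 50 x 84 x 12 mm, about 36 g, flat on the bench at the start (absent in some runs: None). Origin in the middle of its underside, long side (84 mm) along y, z up. They stack in any order.
- slip_2: Slip 2 of up to 4 alike: flat wooden board 50 x 84 x 12 mm, about 36 g, flat on the bench at the start (absent in some runs: None). Origin in the middle of its underside, long side (84 mm) along y, z up. They stack in any order.
- slip_3: Slip 3 of up to 4 alike: flat wooden board 50 x 84 x 12 mm, about 36 g, flat on the bench at the start (absent in some runs: None). Origin in the middle of its underside, long side (84 mm) along y, z up. They stack in any order.
- slip_4: Slip 4 of up to 4 alike: flat wooden board 50 x 84 x 12 mm, about 36 g, flat on the bench at the start (absent in some runs: None). Origin in the middle of its underside, long side (84 mm) along y, z up. They stack in any order.
- blank: Undrilled wooden block 38 x 100 x 18 mm, 40 to 70 g, flat on the bench at the start. Origin in the middle of its underside, long side (100 mm) along y, z up.
- drilled: Finished block of the same shape, 38 x 100 x 18 mm (48 g), with two drilled holes 10 mm wide in its top face, which lies on the level table at the start. Origin in the middle of its underside, long side along y, z up.
- tray: Wooden tray fixed on the bench, 140 (x) x 165 (y) x 34 mm high outside, walls 7 mm. Origin in the middle of its underside.
- tray_in (a point): Middle of the tray's inner floor, about 7 mm above the bench; x across its 140 mm, y along its 165 mm; room inside 126 x 151 mm.
- tape_measure: Bystander: yellow tape measure 38 x 80 x 62 mm, on the bench left of the work. Leave it alone.
- block_plane: Bystander: block plane 45 x 155 x 38 mm, on the bench at the right. Leave it alone.
- mallet: Bystander: wooden mallet 110 x 240 x 55 mm, lying on the bench at the back left. Leave it alone.
Mind the look-alikes: they are no part of the job. Leave any blue look-alike of the slip_2 alone.

How it is judged:
On the way, in this order (a step that is already met when the one before it is completed fails the run):
1. the drilled block lies in the tray (x of drilled in the frame of tray_in between -0.06 and 0.06 m and y of drilled in the frame of tray_in between -0.072 and 0.072 m and z of drilled in the frame of tray_in between -0.004 and 0.04 m and linear speed of drilled below 0.03 m/s and contact force between the fingers and drilled below 0.1 N), for 0.2 s.
2. the table is folded up and back, past about 70 degrees (value of joint table above 1.2 rad), for 0.3 s.
3. every slip present lies in one square pile on the rest block, with the table still up (x of slip_1 in the frame of rest_top between -0.006 and 0.006 m and y of slip_1 in the frame of rest_top between -0.006 and 0.006 m and z of each of slip_1, slip_2, slip_3, slip_4 in the frame of rest_top above -0.003 m and angle between the z axis of each of slip_1, slip_2, slip_3, slip_4 and the z axis of rest_top, either way round below 0.06 rad and angle between the y axis of each of slip_1, slip_2, slip_3, slip_4 and the y axis of rest_top, either way round below 0.09 rad and linear speed of each of slip_1, slip_2, slip_3, slip_4 below 0.02 m/s and x of slip_2 in the frame of rest_top between -0.006 and 0.006 m and y of slip_2 in the frame of rest_top between -0.006 and 0.006 m and x of slip_3 in the frame of rest_top between -0.006 and 0.006 m and y of slip_3 in the frame of rest_top between -0.006 and 0.006 m and x of slip_4 in the frame of rest_top between -0.006 and 0.006 m and y of slip_4 in the frame of rest_top between -0.006 and 0.006 m and value of joint table above 1 rad), for 0.3 s.
4. the table is folded down on to the pile (x of slip_1 in the frame of rest_top between -0.006 and 0.006 m and y of slip_1 in the frame of rest_top between -0.006 and 0.006 m and z of each of slip_1, slip_2, slip_3, slip_4 in the frame of rest_top above -0.003 m and angle between the z axis of each of slip_1, slip_2, slip_3, slip_4 and the z axis of rest_top, either way round below 0.06 rad and angle between the y axis of each of slip_1, slip_2, slip_3, slip_4 and the y axis of rest_top, either way round below 0.09 rad and linear speed of each of slip_1, slip_2, slip_3, slip_4 below 0.02 m/s and x of slip_2 in the frame of rest_top between -0.006 and 0.006 m and y of slip_2 in the frame of rest_top between -0.006 and 0.006 m and x of slip_3 in the frame of rest_top between -0.006 and 0.006 m and y of slip_3 in the frame of rest_top between -0.006 and 0.006 m and x of slip_4 in the frame of rest_top between -0.006 and 0.006 m and y of slip_4 in the frame of rest_top between -0.006 and 0.006 m and value of joint table between 0.12 and 0.42 rad and velocity of joint table between -0.03 and 0.03 rad/s), for 0.3 s.
At the end, for the whole second after the job is handed in: Drilled block in the tray. All slips flat in one pile, each within 6 mm and 5 deg of the rest block. Table down on the pile (0.12 to 0.42 rad). Undrilled block flat on it, lengthwise within 5 deg, end within 6 mm of the stop strip, within 20 mm of the centre line. All at rest (all of step 4 and x of drilled in the frame of tray_in between -0.06 and 0.06 m and y of drilled in the frame of tray_in between -0.072 and 0.072 m and z of drilled in the frame of tray_in between -0.004 and 0.04 m and linear speed of drilled below 0.03 m/s and x of blank in the frame of stop_face between 0.044 and 0.056 m and y of blank in the frame of stop_face between -0.02 and 0.02 m and z of blank in the frame of stop_face between -0.004 and 0.022 m and angle between the z axis of blank and the z axis of stop_face, either way round below 0.06 rad and angle between the y axis of blank and the x axis of stop_face, either way round below 0.09 rad and linear speed of blank below 0.02 m/s); the robot touches nothing.
It fails at once if a bystander (tape measure, block plane or mallet) is pushed more than 40 mm (distance of any of tape_measure, block_plane, mallet from where it was at the start of the episode above 0.04 m).
Of slip_1, slip_2, slip_3, slip_4 only 2 to 4 are there at a start; the rules pass over those that are not, and their reading is None.
At some moment in a run one of blank, drilled may be knocked a few centimetres aside while the robot is not near it.
Once in a run the grip may slacken for a moment while it holds something.
It also fails if it takes over 208 s, if anything falls off the work surface, if the arm or the gripper's body presses on something with over 40 N, if the wrist force passes 120 N, or if a joint passes its speed limit or range.

## Working session

There is one attempt and no reset: what is moved stays moved. The work goes in short steps, Python scripts to look and compute and a tool call to move; the robot and the scene stay as the last step left them, time stands still between calls to the robot, and variables do not carry over. Pictures are saved under pics/ and viewed, at most 14 in all, crops included, and the job is handed in when it is done.

Besides the shell and the picture viewer there is one more tool, called after "Request:" as name(argument=value, ...) on one line, values as JSON. drive_tool: Moves the arm, as the interface text tells. Its arguments: {"type":"object","properties":{"moves":{"type":"array","items":{"type":"number"}},"grip_force":{"type":"number"}},"required":["moves"]}

```bash
ls; mkdir -p pics
python3 - <<'E'
from plant import robot
import cv2,pickle
d={n:robot.read_camera(n) for n in("scene","side","wrist")}
pickle.dump(d,open("c0.pkl","wb"))
for n in d: cv2.imwrite(f"pics/{n}0.png",d[n]["color"][:,:,::-1])
for n in d: print(n,d[n]["mtx"].tolist(),(-d[n]["R"].T@d[n]["t"]).round(3),d[n]["R"].round(2).tolist())
s=robot.read_state();print(s)
E
```

```text
pics
scene [[500.40184124264823, 0.0, 280.3072742040559], [0.0, 500.40184124264823, 206.80891130481953], [0.0, 0.0, 1.0]] [-0.162 -0.942  0.779] [[0.81, -0.58, -0.02], [-0.32, -0.42, -0.85], [0.48, 0.7, -0.53]]
side [[445.20920534105073, 0.0, 279.392975681521], [0.0, 445.20920534105073, 212.90708726836118], [0.0, 0.0, 1.0]] [0.335 1.121 0.519] [[-0.99, -0.17, 0.01], [-0.07, 0.35, -0.93], [0.15, -0.92, -0.36]]
wrist [[314.0599145669887, 0.0, 281.47933337287384], [0.0, 314.0599145669887, 208.25606293500238], [0.0, 0.0, 1.0]] [0.598 0.069 0.383] [[1.0, 0.0, -0.0], [0.0, -0.97, 0.25], [-0.0, -0.25, -0.97]]
{'t': 0.15, 'q': array([-8.54534916e-02,  1.30996207e-01,  1.48901929e+00,  1.31712177e-05,
        1.52298133e+00, -8.53895881e-02]), 'dq': array([-0.00044372, -0.00305511, -0.00246478, -0.00067125, -0.00035316,
       -0.00116768]), 'joint_torque': array([ 8.59073725e-05, -5.60473788e+01, -4.92333663e+01,  7.68201635e-02,
        3.05504061e-02, -1.41810942e-04]), 'tool_pos': array([5.99832335e-01, 7.13659236e-06, 4.03928539e-01]), 'orientation': array([-2.22074749e+00, -2.22060416e+00,  1.40460789e-03]), 'force': array([-0.66264598, -0.7163743 ,  0.22219053]), 'wrist_torque': array([-0.00675993, -0.04337857, -0.02004178]), 'gripper_force': 0.0, 'opening': 0.09315475984893541}
```

View pics/scene0.png

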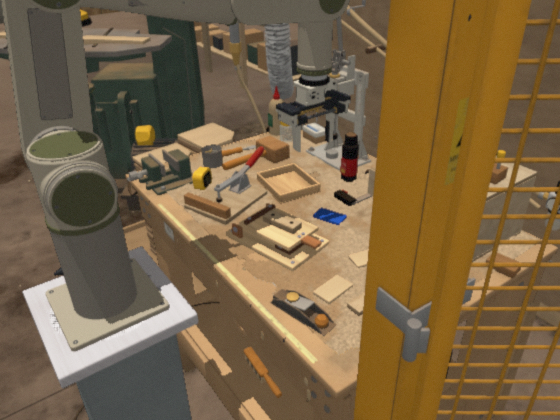

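View pics/side0.png

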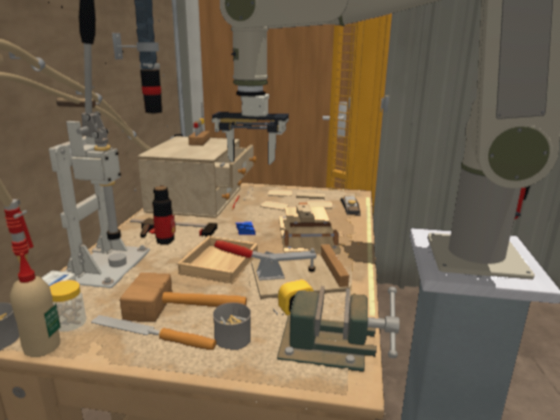

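View pics/wrist0.png

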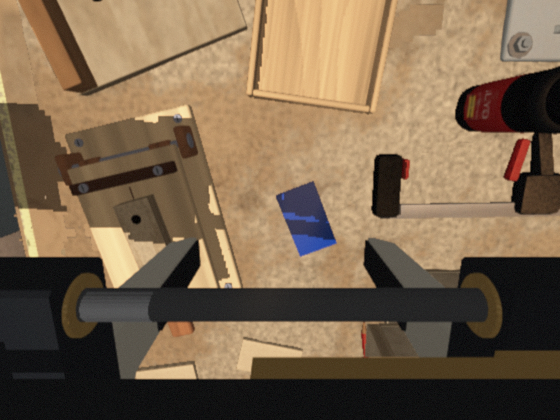

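Request:
drive_tool(moves=[93, -40, -10, -20, 0, 0, 0, 93, -40, -10, -20, 0, 0, 0, 93, -40, -10, -20, 0, 0, 0, 93, -40, -10, -20, 0, 0, 0, 93, -40, -10, 0, 0, 0, 0, 93, 0, 0, 0, 0, 0, 0])

```text
t: 0.75
tool_pos: [0.5487, -0.2043, 0.4853]
orientation: [2.226, 2.215, -0.002]
force: [0.2, 1.2, -0.0]
opening: 0.093
gripper_force: 0.0
```

```bash
cat > h.py <<'E'
from plant import robot
import cv2,numpy as np,pickle
from scipy.spatial.transform import Rotation as Ro
def cam(n,save=None):
    c=robot.read_camera(n)
    if save: cv2.imwrite(f"pics/{save}.png",c["color"][:,:,::-1])
    return c
def ray(c,uv,z):
    "pixels -> world points on plane z"
    uv=np.atleast_2d(np.float64(uv)); o=-c["R"].T@c["t"]
    d=(c["R"].T@(np.linalg.inv(c["mtx"])@np.c_[uv,np.ones(len(uv))].T)).T
    return o+d*((z-o[2])/d[:,2])[:,None]
def cloud(c):
    v,u=np.indices(c["depth"].shape); D=c["depth"]
    p=np.stack([(u-c["mtx"][0,2])*D/c["mtx"][0,0],(v-c["mtx"][1,2])*D/c["mtx"][1,1],D],-1)
    return (p-c["t"])@c["R"]
def proj(c,X):
    p=np.atleast_2d(X)@c["R"].T+c["t"]; p=p@c["mtx"].T; return p[:,:2]/p[:,2:]
E
python3 - <<'E'
from h import *
c=cam("wrist","w1"); pickle.dump(c,open("c1.pkl","wb"))
print(robot.read_state()["tool_pos"])
E
```

```text
[ 0.5492737  -0.20223968  0.48454377]
```

View pics/w1.png

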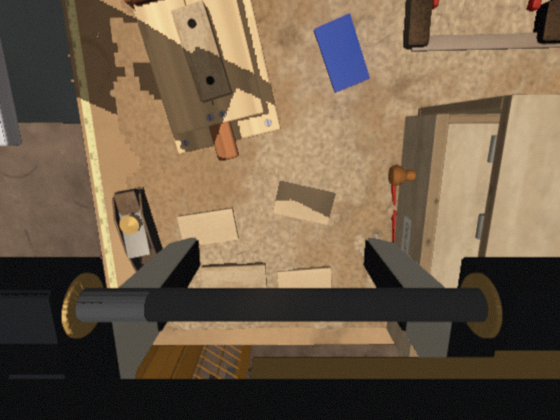

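Run:
```python
from h import *
d=pickle.load(open("c0.pkl","rb"));c=pickle.load(open("c1.pkl","rb"))
P=cloud(d["scene"])
for u,v in[(430,100),(430,300),(430,400),(530,200)]: print(P[v,u].round(3))
P=cloud(c)
print("depth sane", [(k,P[k[1],k[0]].round(3).tolist()) for k in [(208,226),(305,200),(280,190),(235,275),(305,280),(340,60),(300,130),(226,140),(215,60),(130,225),(470,180),(540,60),(250,335)]])
g=cv2.cvtColor(c["color"],cv2.COLOR_RGB2HSV)
for k in [(208,226),(305,188),(320,210),(235,275),(305,280),(270,150),(226,145)]: print(k,g[k[1],k[0]])
```

```text
[ 0.248 -0.625  0.598]
[ 0.28  -0.646  0.321]
[ 0.243 -0.698  0.201]
[ 0.992 -0.407  0.101]
depth sane [((208, 226), [0.436, -0.28, 0.011]), ((305, 200), [0.582, -0.24, 0.012]), ((280, 190), [0.545, -0.225, 0.011]), ((235, 275), [0.474, -0.359, 0.017]), ((305, 280), [0.584, -0.37, 0.013]), ((340, 60), [0.626, -0.05, 0.011]), ((300, 130), [0.574, -0.14, 0.005]), ((226, 140), [0.476, -0.152, 0.053]), ((215, 60), [0.471, -0.061, 0.072]), ((130, 225), [0.331, -0.27, 0.037]), ((470, 180), [0.764, -0.196, 0.106]), ((540, 60), [0.897, -0.05, 0.003]), ((250, 335), [0.492, -0.48, -0.002])]
(208, 226) [ 17  88 219]
(305, 188) [ 17  99 121]
(320, 210) [ 16  99 108]
(235, 275) [ 17  86 204]
(305, 280) [ 17  90 212]
(270, 150) [ 17  91 188]
(226, 145) [ 13 151 194]
```

Request:
drive_tool(moves=[93, -40, 0, -10, 0, 0, 0, 93, -40, 0, -10, 0, 0, 0, 93, -40, 0, -10, 0, 0, 0, 93, 0, 0, 0, 0, 0, 0])

```text
t: 1.2
tool_pos: [0.5499, -0.323, 0.5147]
orientation: [2.224, 2.218, -0.002]
force: [0.8, -0.6, 0.2]
opening: 0.0928
gripper_force: 0.0
```

```bash
cat >> h.py <<'E'
def blobs(P,C,z0,z1,box,s=1000,amin=300,ok=None):
    "height band -> top-view mask (1 mm cells) -> minAreaRects in world mm"
    m=(P[...,2]>z0)&(P[...,2]<z1)&(P[...,0]>box[0])&(P[...,0]<box[1])&(P[...,1]>box[2])&(P[...,1]<box[3])&(C["depth"]>0)
    if ok is not None: m&=ok
    m=cv2.morphologyEx(m.astype(np.uint8),cv2.MORPH_OPEN,np.ones((3,3)))
    r=[]
    for k in cv2.findContours(m,cv2.RETR_EXTERNAL,cv2.CHAIN_APPROX_NONE)[0]:
        if cv2.contourArea(k)<amin: continue
        k=k[:,0]; mm=np.zeros_like(m); cv2.drawContours(mm,[k],-1,1,-1)
        zz=np.median(P[mm>0][:,2]); X=ray(C,k,zz)[:,:2]
        (x,y),(a,b),t=cv2.minAreaRect(np.float32(X*1000))
        if a<b: a,b,t=b,a,t+90
        r.append((round(x),round(y),round(a),round(b),round((t+90)%180-90,1),round(zz*1000),k.mean(0).round().tolist()))
    return r   # t = angle of long side from world x, deg
E
python3 - <<'E'
from h import *
c=cam("wrist","w2"); pickle.dump(c,open("c2.pkl","wb"))
print(robot.read_state()["tool_pos"])
P=cloud(c)
for r in blobs(P,c,.009,.024,(.3,.75,-.48,.0)):print(r)
c=pickle.load(open("c1.pkl","rb"));P=cloud(c);print()
for r in blobs(P,c,.009,.024,(.3,.75,-.48,.3)):print(r)
E
```

```text
[ 0.55019802 -0.32109265  0.51410665]
(583, -377, 85, 50, 4.6, 11, [303.0, 207.0])
(472, -362, 100, 39, 2.3, 17, [233.0, 198.0])
(435, -284, 85, 50, 8.6, 11, [207.0, 147.0])
(336, -294, 142, 49, -76.8, 20, [144.0, 152.0])
(580, -246, 85, 50, -12.9, 11, [303.0, 121.0])
(509, -120, 63, 57, 13.1, 14, [257.0, 28.0])
(418, -125, 88, 55, -76.8, 14, [181.0, 38.0])

(582, -366, 86, 33, -0.2, 11, [305.0, 278.0])
(472, -359, 101, 39, -0.2, 17, [234.0, 276.0])
(435, -283, 85, 50, 8.5, 11, [208.0, 227.0])
(330, -272, 99, 51, -78.4, 20, [139.0, 216.0])
(580, -245, 85, 50, -12.9, 11, [303.0, 202.0])
(424, -153, 52, 27, 12.9, 14, [193.0, 140.0])
(628, -42, 85, 50, -68.5, 11, [342.0, 52.0])
(725, -13, 58, 43, -88.9, 22, [422.0, 23.0])
(496, -65, 167, 66, -77.0, 14, [256.0, 76.0])
```

View pics/w2.png

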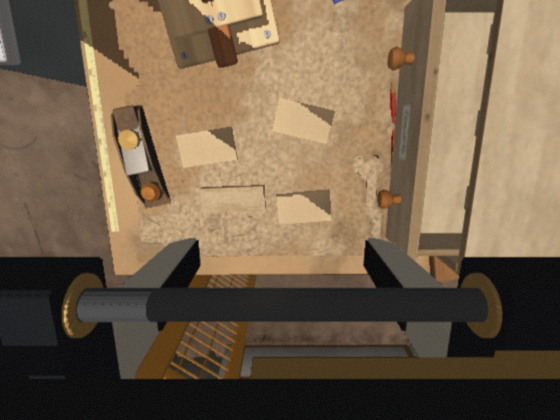

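Request:
drive_tool(moves=[93, 45, -5, 0, 0, 0, 0, 93, 45, -5, 0, 0, 0, 0, 93, 45, -5, 0, 0, 0, 0, 93, 45, -5, 0, 0, 0, 0, 93, 45, -5, 0, 0, 0, 0, 93, 45, -5, 0, 0, 0, 0, 93, 45, -5, 0, 0, 0, 0, 93, 35, -5, 0, 0, 0, 0])

```text
t: 2.05
tool_pos: [0.5087, 0.0342, 0.5141]
orientation: [-2.217, -2.224, -0.0]
force: [0.5, 0.5, -0.4]
opening: 0.0931
gripper_force: 0.0
```

Request:
drive_tool(moves=[93, 0, 0, 0, 0, 0, 0, 93, 0, 0, 0, 0, 0, 0])

```text
t: 2.25
tool_pos: [0.5094, 0.032, 0.5143]
orientation: [-2.217, -2.225, 0.001]
force: [-0.8, -0.9, -0.3]
opening: 0.0931
gripper_force: 0.0
```

Run:
```python
from h import *
c=cam("wrist","w3"); pickle.dump(c,open("c3.pkl","wb"))
print(robot.read_state()["tool_pos"])
P=cloud(c)
for n,z0,z1 in [("slip",.009,.024),("tray",.026,.042),("table",.047,.060),("drilled",.066,.080)]:
    print(n)
    for r in blobs(P,c,z0,z1,(.3,.8,-.48,.4)):print(r)
```

```text
[0.50967976 0.0309339  0.51429835]
slip
(435, -282, 85, 51, 8.8, 11, [240.0, 349.0])
(580, -244, 85, 51, -12.7, 11, [323.0, 332.0])
(328, -262, 82, 50, -78.4, 20, [182.0, 338.0])
(628, -42, 85, 50, -68.5, 11, [358.0, 220.0])
(749, 2, 92, 77, 0.3, 21, [430.0, 200.0])
(517, -51, 182, 19, -77.2, 14, [287.0, 223.0])
(424, 60, 149, 38, 13.0, 14, [227.0, 154.0])
(694, 188, 177, 79, -67.8, 16, [412.0, 56.0])
(451, 216, 175, 160, 20.0, 17, [240.0, 45.0])
tray
(334, -288, 65, 46, -78.8, 33, [181.0, 360.0])
(646, 179, 174, 148, 82.3, 7, [379.0, 68.0])
table
(443, -44, 200, 128, -76.9, 55, [234.0, 213.0])
drilled
(456, -52, 101, 39, -74.3, 72, [245.0, 237.0])
(449, 216, 97, 20, 19.4, 67, [236.0, 30.0])
(519, 241, 56, 19, 21.6, 71, [288.0, 9.0])
```

View pics/w3.png

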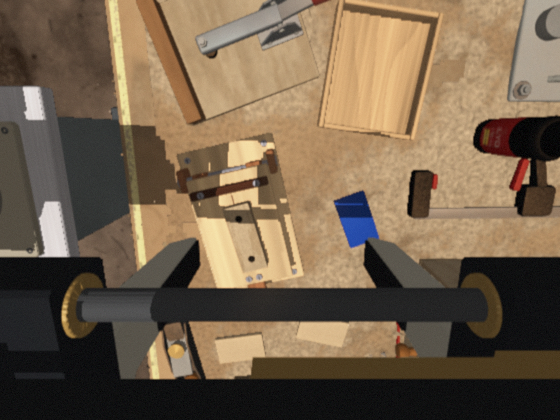

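```bash
cat >> h.py <<'E'
def plan(x,y,ztip,yaw):
    "tool-frame shift (mm) to put fingertips at world mm x,y,ztip pointing down, and turn about tool z (deg) so tool y is at yaw deg (mod 180)"
    s=robot.read_state(); R=Ro.from_rotvec(s["orientation"]); 
    d=R.inv().apply(np.array([x,y,ztip+186])-s["tool_pos"]*1000)
    ty=R.apply([0,1,0]); cur=np.degrees(np.arctan2(ty[1],ty[0]))
    dy=(yaw-cur+90)%180-90
    print("pos",(s["tool_pos"]*1000).round(1),"yaw",cur.round(1),"tilt",R.apply([0,0,1]).round(3),"| shift",d.round(1),"| turn tz",round(-dy,1),"| opening",round(s["opening"]*1000,1),"F",s["force"].round(1),"t",s["t"],"q5",s["q"][5].round(2))
def ju(x,y,o=(447,-38.5),a=-77):
    "world mm -> jig mm"
    a=np.radians(a);d=np.array([x,y])-o;return np.array([d@[np.cos(a),np.sin(a)],d@[-np.sin(a),np.cos(a)]])
E
python3 - <<'E'
from h import *
plan(456,-52,60,15.7)
c=pickle.load(open("c1.pkl","rb"));P=cloud(c)
a=np.radians(-77)
Q=P.reshape(-1,3)*1000; Q=Q[(Q[:,2]>50)&(Q[:,2]<60)]
J=np.array([ju(*q[:2]) for q in Q]); m=(abs(J)<160).all(1); J=J[m];Q=Q[m]
b=abs(J[:,1])<70
for lo in range(60,145,5):
    k=(J[:,0]>lo)&(J[:,0]<=lo+5)&b
    if k.sum()>3: print(lo,k.sum(),J[k,1].min().round(1),J[k,1].max().round(1),np.median(Q[k,2]).round(1))
E
```

```text
pos [509.7  30.9 514.3] yaw 0.1 tilt [-0.001 -0.    -1.   ] | shift [-82.8 -53.7 268.3] | turn tz -15.6 | opening 93.1 F [ 1.2 -0.4  0.3] t 2.3 q5 -0.04
60 261 -59.2 58.2 54.2
65 401 -59.0 58.3 54.2
70 398 -59.4 58.3 54.2
75 393 -59.2 58.3 54.2
80 385 -59.1 58.1 54.3
85 392 -59.6 58.2 54.3
90 388 -59.1 58.2 54.0
95 112 -55.1 55.0 53.9
100 89 -13.7 13.4 54.1
105 86 -13.6 13.3 54.0
110 85 -14.3 12.9 54.0
115 89 -14.3 13.7 54.0
120 85 -14.2 13.1 54.0
125 84 -14.2 13.3 54.0
130 83 -14.0 13.1 54.0
135 79 -13.6 13.2 53.5
140 12 -8.6 9.7 51.8
```

Request:
drive_tool(moves=[93, -16, -10, 35, 0, 0, 0, 93, -16, -10, 35, 0, 0, 0, 93, -17, -11, 40, 0, 0, 0, 93, -17, -11, 40, 0, 0, 0, 93, -17, -12, 40, 0, 0, 0, 93, 0, 0, 20, 0, 0, -7.8, 93, 0, 0, 20, 0, 0, -7.8, 93, 0, 0, 0, 0, 0, 0], grip_force=20)

```text
t: 3.1
tool_pos: [0.4543, -0.0537, 0.2814]
orientation: [-1.896, -2.498, 0.004]
force: [-1.0, -0.0, -0.0]
opening: 0.0931
gripper_force: 0.0
```

Run:
```python
from h import *
plan(456,-52,58,15.7)
c=cam("wrist","w4")
P=cloud(c)
for r in blobs(P,c,.066,.080,(.3,.6,-.2,.1)):print(r)
```

```text
pos [454.3 -53.7 281.4] yaw 15.6 tilt [-0.006  0.001 -1.   ] | shift [ 1.1  2.3 37.4] | turn tz -0.1 | opening 93.1 F [-1. -0. -0.] t 3.1 q5 -0.5
(454, -44, 83, 38, -74.3, 72, [289.0, 223.0])
```

View pics/w4.png

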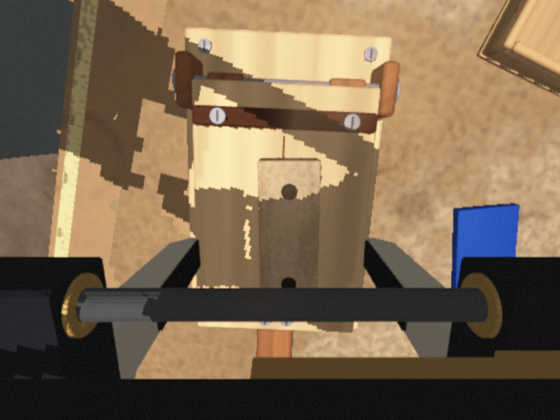

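Request:
drive_tool(moves=[93, 1, 2, 20, 0, 0, 0, 93, 0, 0, 17, 0, 0, 0, 93, 0, 0, 0, 0, 0, 0, 20, 0, 0, 0, 0, 0, 0, 20, 0, 0, 0, 0, 0, 0, 20, 0, 0, 0, 0, 0, 0, 20, 0, 0, 0, 0, 0, 0, 20, 0, 0, 0, 0, 0, 0], grip_force=25)

```text
t: 3.95
tool_pos: [0.4578, -0.0515, 0.2482]
orientation: [1.899, 2.502, 0.0]
force: [-0.1, -0.3, 1.1]
opening: 0.0576
gripper_force: 0.0
```

Request:
drive_tool(moves=[20, 0, 0, 0, 0, 0, 0, 20, 0, 0, -10, 0, 0, 0, 20, 0, 0, -30, 0, 0, 0, 20, 0, 0, -35, 0, 0, 0, 20, 0, 0, -35, 0, 0, 0, 20, 0, 0, 0, 0, 0, 0])

```text
t: 4.55
tool_pos: [0.4592, -0.0518, 0.3643]
orientation: [1.894, 2.495, 0.006]
force: [0.2, 0.2, 0.4]
opening: 0.0202
gripper_force: 0.0
```

Run:
```python
from h import *
plan(646,179,100,-10)
```

```text
pos [459.2 -51.8 364.3] yaw 15.6 tilt [ 0.009 -0.002 -1.   ] | shift [172.4 241.3  79.6] | turn tz 25.6 | opening 20.2 F [0.2 0.2 0.4] t 4.55 q5 -0.5
```

Request:
drive_tool(moves=[70, 0, 0, 0, 0, 0, 0, 70, 0, 0, 0, 0, 0, 0, 70, 0, 0, 0, 0, 0, 0, 70, 0, 0, 0, 0, 0, 0, 70, 0, 0, 0, 0, 0, 0, 70, 0, 0, 0, 0, 0, 0, 70, 0, 0, 0, 0, 0, 0])

```text
t: 5.25
tool_pos: [0.4576, -0.0515, 0.3576]
orientation: [-1.899, -2.502, 0.0]
force: [0.2, 0.6, 0.7]
opening: 0.069
gripper_force: 0.0
```

Run:
```python
from h import *
c=cam("wrist","w5")
P=cloud(c)
for r in blobs(P,c,.066,.080,(.3,.6,-.2,.1)):print(r)
plan(456,-52,58,15.7)
```

```text
(455, -52, 99, 38, -74.3, 72, [280.0, 206.0])
pos [457.7 -51.5 357.7] yaw 15.6 tilt [-0.  0. -1.] | shift [-1.000e-01 -1.700e+00  1.137e+02] | turn tz -0.1 | opening 69.6 F [ 0.1 -0.2  0.4] t 5.3 q5 -0.5
```

Request:
drive_tool(moves=[70, 0, -2, 40, 0, 0, 0, 70, 0, 0, 40, 0, 0, 0, 65, 0, 0, 20, 0, 0, 0, 65, 0, 0, 13, 0, 0, 0, 65, 0, 0, 0, 0, 0, 0, 20, 0, 0, 0, 0, 0, 0, 20, 0, 0, 0, 0, 0, 0, 20, 0, 0, 0, 0, 0, 0], grip_force=25)

```text
t: 6.1
tool_pos: [0.4564, -0.0522, 0.2461]
orientation: [1.898, 2.501, 0.001]
force: [-0.1, -0.0, 0.4]
opening: 0.0455
gripper_force: 0.0
```

Request:
drive_tool(moves=[20, 0, 0, 0, 0, 0, 0, 20, 0, 0, 0, 0, 0, 0, 20, 0, 0, 0, 0, 0, 0, 20, 0, 0, 0, 0, 0, 0])

```text
t: 6.5
tool_pos: [0.4562, -0.0521, 0.2456]
orientation: [1.899, 2.501, 0.001]
force: [-0.9, 0.3, 6.5]
opening: 0.0376
gripper_force: 25.0
```

Request:
drive_tool(moves=[20, 0, 0, -30, 0, 0, 0, 20, 0, 0, -40, 0, 0, 0, 20, 28, 40, 0, 0, 0, 0, 20, 29, 40, 0, 0, 0, 0, 20, 29, 40, 0, 0, 0, 0, 20, 29, 40, 0, 0, 0, 0, 20, 29, 40, 0, 0, 0, 0, 20, 28, 40, 0, 0, 0, 0])

```text
t: 7.3
tool_pos: [0.6415, 0.1801, 0.3142]
orientation: [-1.899, -2.502, 0.001]
force: [0.9, -0.7, -0.2]
opening: 0.0378
gripper_force: 25.0
```

Request:
drive_tool(moves=[20, 0, 0, 0, 0, 0, 8, 20, 0, 0, 0, 0, 0, 8, 20, 0, 0, 0, 0, 0, 8, 20, 0, 0, 0, 0, 0, 0, 20, 0, 0, 0, 0, 0, 0])

```text
t: 7.8
tool_pos: [0.6405, 0.1781, 0.3144]
orientation: [-2.374, -2.057, 0.001]
force: [-0.4, -0.7, -0.5]
opening: 0.0382
gripper_force: 2.5
```

Run:
```python
from h import *
plan(643,179,12,-8)
c=cam("wrist","w6")
P=cloud(c)
for r in blobs(P,c,.025,.042,(.5,.8,0,.32)):print(r)
for z in [.02]:
  Q=P[(P[...,2]>.025)&(P[...,2]<.04)];Q=Q[(Q[:,0]>.52)&(Q[:,0]<.76)&(Q[:,1]>.05)&(Q[:,1]<.3)]
  print((cv2.minAreaRect(np.float32(Q[:,:2]*1000))))
```

```text
pos [640.5 178.1 314.4] yaw -8.2 tilt [-0.001 -0.    -1.   ] | shift [  1.2   2.4 116.4] | turn tz -0.2 | opening 38.2 F [-0.4 -0.7 -0.5] t 7.8 q5 0.34
(642, 194, 139, 126, -7.7, 33, [282.0, 164.0])
((614.9338989257812, 197.29104614257812), (128.0653839111328, 195.27374267578125), 82.07022857666016)
```

Request:
drive_tool(moves=[20, 0, 0, 30, 0, 0, 0, 20, 0, 0, 40, 0, 0, 0, 20, 0, 0, 30, 0, 0, 0, 20, 0, 0, 15, 0, 0, 0, 20, 0, 0, 0, 0, 0, 0, 20, 0, 0, 0, 0, 0, 0])

```text
t: 8.45
tool_pos: [0.641, 0.1782, 0.2005]
orientation: [2.377, 2.054, 0.001]
force: [-0.2, 0.1, 0.1]
opening: 0.0377
gripper_force: 25.0
```

Request:
drive_tool(moves=[60, 0, 0, 0, 0, 0, 0, 60, 0, 0, 0, 0, 0, 0, 60, 0, 0, 0, 0, 0, 0, 60, 0, 0, 0, 0, 0, 0, 60, 0, 0, -20, 0, 0, 0, 60, 0, 0, -40, 0, 0, 0, 60, 0, 0, -40, 0, 0, 0, 60, 0, 0, -40, 0, 0, 0])

```text
t: 9.25
tool_pos: [0.6404, 0.1781, 0.3412]
orientation: [-2.378, -2.053, 0.0]
force: [1.0, 0.5, 0.0]
opening: 0.0602
gripper_force: 0.0
```

Run:
```python
from h import *
c=cam("wrist","w7")
P=cloud(c)
for r in blobs(P,c,.019,.030,(.5,.8,0,.32)):print(r)
plan(471,-161,44,13)
```

```text
(627, 100, 114, 5, -7.4, 25, [281.0, 275.0])
(515, 227, 39, 20, 19.9, 21, [148.0, 169.0])
(640, 178, 99, 38, 81.7, 24, [283.0, 198.0])
pos [642.2 178.6 350.4] yaw -8.4 tilt [ 0.011  0.002 -1.   ] | shift [-361.4 -121.   117.8] | turn tz -21.4 | opening 60.0 F [ 1.7 -0.1  5.7] t 9.3 q5 0.34
```

View pics/w7.png

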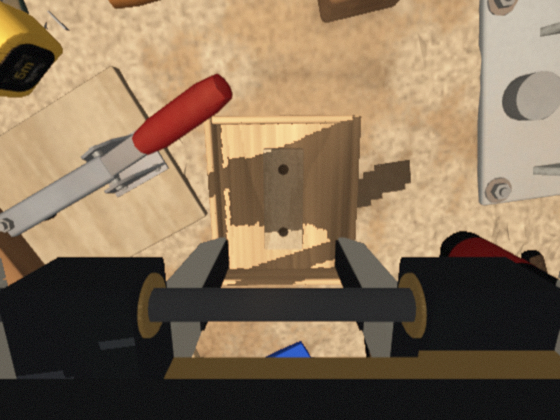

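Request:
drive_tool(moves=[60, -44, -14, 0, 0, 0, 0, 60, -44, -14, 0, 0, 0, 0, 60, -44, -15, 0, 0, 0, 0, 60, -44, -15, 0, 0, 0, 0, 60, -45, -15, 0, 0, 0, 0, 60, -45, -15, 0, 0, 0, 0, 60, -45, -15, 0, 0, 0, 0, 60, -44, -15, 0, 0, 0, 0])

```text
t: 10.1
tool_pos: [0.4709, -0.1572, 0.34]
orientation: [2.377, 2.053, 0.001]
force: [0.6, -0.9, 0.0]
opening: 0.0603
gripper_force: 0.0
```

Request:
drive_tool(moves=[60, 0, 0, 0, 0, 0, -7, 60, 0, 0, 0, 0, 0, -7, 60, 0, 0, 0, 0, 0, -7.2, 60, 0, 0, 0, 0, 0, 0, 60, 0, 0, 0, 0, 0, 0, 60, 0, 0, 0, 0, 0, 0])

```text
t: 10.7
tool_pos: [0.4721, -0.1556, 0.3398]
orientation: [1.963, 2.453, 0.0]
force: [-0.1, 0.2, 0.4]
opening: 0.0599
gripper_force: 0.0
```

Run:
```python
from h import *
c=cam("wrist","w8");P=cloud(c)
for r in blobs(P,c,.048,.062,(.38,.56,-.25,.1)):print(r)
plan(474,-155.5,31,13)
th=np.linspace(0,1.6,17); X=np.c_[-85+200*np.cos(th)-10*np.sin(th),39+200*np.sin(th)+10*np.cos(th)]
d=np.diff(X,axis=0); print(np.c_[-d[:,0],-d[:,1]].round(1).tolist())
```

```text
(457, -86, 181, 117, -76.9, 54, [284.0, 105.0])
pos [ 472.1 -155.6  339.8] yaw 12.7 tilt [ 0. -0. -1.] | shift [ -0.3   1.9 122.8] | turn tz -0.3 | opening 60.3 F [-0.1  0.4  0.1] t 10.75 q5 -0.64
[[2.0, -19.9], [4.0, -19.6], [5.9, -19.1], [7.8, -18.4], [9.6, -17.6], [11.3, -16.5], [12.9, -15.3], [14.4, -13.9], [15.7, -12.4], [16.8, -10.8], [17.8, -9.1], [18.7, -7.3], [19.3, -5.4], [19.7, -3.4], [20.0, -1.4], [20.0, 0.6]]
```

Request:
drive_tool(moves=[60, 0, 2, 40, 0, 0, 0, 60, 0, 0, 40, 0, 0, 0, 55, 0, 0, 30, 0, 0, 0, 50, 0, 0, 13, 0, 0, 0, 45, 0, 0, 0, 0, 0, 0, 10, 0, 0, 0, 0, 0, 0, 10, 0, 0, 0, 0, 0, 0, 10, 0, 0, 0, 0, 0, 0])

```text
t: 11.55
tool_pos: [0.4748, -0.1558, 0.2188]
orientation: [1.958, 2.453, 0.001]
force: [-0.9, 0.4, 5.3]
opening: 0.0275
gripper_force: 25.0
```

Request:
drive_tool(moves=[10, 0, 0, 0, 0, 0, 0, 10, 0, 0, 0, 0, 0, 0, 10, 0, 0, 0, 0, 0, 0])

```text
t: 11.85
tool_pos: [0.4748, -0.1558, 0.2188]
orientation: [1.958, 2.453, 0.001]
force: [-2.3, 0.0, 6.7]
opening: 0.0275
gripper_force: 25.0
```

Gripped the tab (27.5 mm). Swing it up.

Request:
drive_tool(moves=[10, 1, 0, -10, 0, 0, 0, 10, 1, 0, -10, 0, 0, 0, 10, 4, 0, -19.6, 0, 0, 0, 10, 5.9, 0, -19.1, 0, 0, 0, 10, 7.8, 0, -18.4, 0, 0, 0, 10, 9.6, 0, -17.6, 0, 0, 0, 10, 11.3, 0, -16.5, 0, 0, 0, 10, 12.9, 0, -15.3, 0, 0, 0])

```text
t: 12.65
tool_pos: [0.4624, -0.1027, 0.3446]
orientation: [1.959, 2.453, 0.002]
force: [6.7, 1.6, -7.7]
opening: 0.0283
gripper_force: 25.0
```

Request:
drive_tool(moves=[10, 14.4, 0, -13.9, 0, 0, 0, 10, 15.7, 0, -12.4, 0, 0, 0, 10, 16.8, 0, -10.8, 0, 0, 0, 10, 17.8, 0, -9.1, 0, 0, 0, 10, 18.7, 0, -7.3, 0, 0, 0, 10, 19.3, 0, -5.4, 0, 0, 0, 10, 19.7, 0, -3.4, 0, 0, 0, 10, 20, 0, -1.4, 0, 0, 0])

```text
t: 13.45
tool_pos: [0.4305, 0.0358, 0.4087]
orientation: [1.959, 2.452, 0.0]
force: [3.6, -4.0, -0.9]
opening: 0.0276
gripper_force: 25.0
```

Request:
drive_tool(moves=[10, 15, 0, 0.5, 0, 0, 0, 10, 0, 0, 0, 0, 0, 0, 10, 0, 0, 0, 0, 0, 0])

```text
t: 13.75
tool_pos: [0.427, 0.0509, 0.4086]
orientation: [1.958, 2.455, 0.002]
force: [-2.5, 0.4, 6.2]
opening: 0.0276
gripper_force: 25.0
```

Request:
drive_tool(moves=[55, 0, 0, 0, 0, 0, 0, 55, 0, 0, 0, 0, 0, 0, 55, 0, 0, 0, 0, 0, 0, 55, 0, 0, -15, 0, 0, 0, 60, 0, 0, -30, 0, 0, 0, 70, 0, 0, -30, 0, 0, 0, 80, -20, 0, 0, 0, 0, 0, 80, -40, 0, 0, 0, 0, 0])

```text
t: 14.55
tool_pos: [0.4407, -0.0074, 0.4843]
orientation: [1.954, 2.456, 0.004]
force: [0.4, -0.0, -0.5]
opening: 0.0776
gripper_force: 0.0
```

Request:
drive_tool(moves=[80, -45, 0, 0, 0, 0, 0, 80, -45, 0, 0, 0, 0, 0, 80, -45, 0, 0, 0, 0, 0, 80, -10, 0, 0, 0, 0, 0, 80, 0, 0, 0, 0, 0, 0, 80, 0, 0, 0, 0, 0, 0, 80, 0, 0, 0, 0, 0, 0])

```text
t: 15.25
tool_pos: [0.4726, -0.1483, 0.4819]
orientation: [1.958, 2.457, 0.001]
force: [0.0, 0.3, 0.8]
opening: 0.0798
gripper_force: 0.0
```

Run:
```python
from h import *
c=cam("wrist","w9");P=cloud(c);pickle.dump(c,open("c9.pkl","wb"))
for b in [(.009,.021),(.025,.034)]:
  print(b)
  for r in blobs(P,c,*b,(.3,.68,-.42,.1)):print(r,ju(r[0],r[1]).round(1))
  for r in blobs(P,c,.028,.3,(.3,.56,-.2,.2)):print("hi",r,ju(r[0],r[1]).round(1))
plan(435,-284,3,98.6)
```

```text
(0.009, 0.021)
(585, -387, 87, 40, 12.9, 11, [318.0, 331.0]) [370.6  56.1]
(435, -283, 85, 50, 8.7, 11, [239.0, 256.0]) [235.5 -66.7]
(579, -245, 85, 50, -12.9, 11, [333.0, 253.0]) [230.9  82.2]
(628, -42, 85, 50, -68.4, 11, [408.0, 126.0]) [ 44.1 175.6]
(451, -57, 202, 149, -77.0, 14, [282.0, 105.0]) [18.9 -0.3]
hi (459, -94, 83, 48, 12.9, 29, [282.0, 136.0]) [56.8 -0.8]
hi (429, 35, 141, 40, 12.9, 59, [280.0, 16.0]) [-75.7  -1. ]
(0.025, 0.034)
(330, -283, 52, 45, -79.2, 29, [164.0, 244.0]) [ 211.9 -169. ]
(459, -94, 85, 48, 12.9, 29, [282.0, 137.0]) [56.8 -0.8]
(631, 94, 100, 10, -7.6, 32, [455.0, 17.0]) [-87.7 209.1]
hi (459, -94, 83, 48, 12.9, 29, [282.0, 136.0]) [56.8 -0.8]
hi (429, 35, 141, 40, 12.9, 59, [280.0, 16.0]) [-75.7  -1. ]
pos [ 472.6 -148.2  481.9] yaw 12.9 tilt [ 0.001  0.    -1.   ] | shift [-123.9  -67.2  292.8] | turn tz -85.7 | opening 80.1 F [ 0.4  0.5 -0.2] t 15.3 q5 -0.63
```

View pics/w9.png

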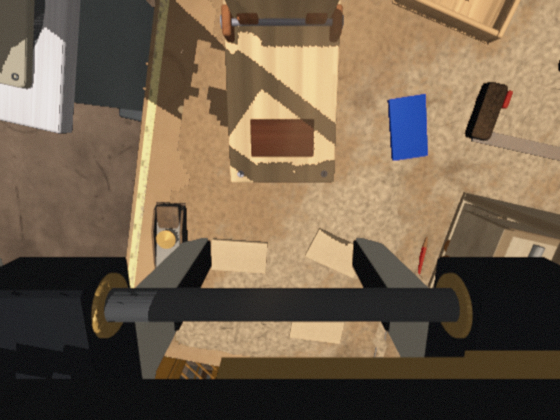

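Request:
drive_tool(moves=[75, -25, -13, 40, 0, 0, 8.5, 75, -27, -9, 40, 0, 0, 8.5, 75, -28, -5, 40, 0, 0, 8.5, 75, -28, 0, 40, 0, 0, 8.5, 75, -28, 4, 30, 0, 0, 8.5, 75, 0, 0, 0, 0, 0, 8.5, 75, 0, 0, 0, 0, 0, 8.5, 75, 0, 0, 0, 0, 0, 8.5])

```text
t: 16.1
tool_pos: [0.4392, -0.2859, 0.2913]
orientation: [-3.0, -0.932, 0.0]
force: [0.1, 0.1, 0.3]
opening: 0.0749
gripper_force: 0.0
```

Request:
drive_tool(moves=[75, 0, 0, 0, 0, 0, 8.5, 75, 0, 0, 0, 0, 0, 8.5, 75, 0, 0, 0, 0, 0, 8.5, 75, 0, 0, 0, 0, 0, 0.8, 75, 0, 0, 0, 0, 0, 0, 75, 0, 0, 0, 0, 0, 0])

```text
t: 16.7
tool_pos: [0.4392, -0.2864, 0.2916]
orientation: [3.132, 0.239, 0.0]
force: [-0.1, 0.1, 0.2]
opening: 0.0751
gripper_force: 0.0
```

Run:
```python
from h import *
plan(435,-284,3,98.6)
```

```text
pos [ 439.2 -286.4  291.6] yaw -81.3 tilt [ 0. -0. -1.] | shift [ -3.8  -3.  102.6] | turn tz 0.1 | opening 75.1 F [-0.1  0.1  0.2] t 16.7 q5 0.74
```

Request:
drive_tool(moves=[75, -4, -3, 40, 0, 0, 0, 75, 0, 0, 40, 0, 0, 0, 70, 0, 0, 15, 0, 0, 0, 70, 0, 0, 8, 0, 0, 0, 30, 0, 0, 0, 0, 0, 0, 30, 0, 0, 0, 0, 0, 0, 30, 0, 0, 0, 0, 0, 0, 30, 0, 0, 0, 0, 0, 0])

```text
t: 17.5
tool_pos: [0.4354, -0.2851, 0.1902]
orientation: [3.131, 0.233, 0.004]
force: [-0.2, 0.2, 4.9]
opening: 0.0496
gripper_force: 25.0
```

Request:
drive_tool(moves=[30, 0, 0, 0, 0, 0, 0, 30, 0, 0, 0, 0, 0, 0, 30, 0, 0, -15, 0, 0, 0, 30, 0, 0, -35, 0, 0, 0, 30, 0, 0, -40, 0, 0, 4, 30, 0, 0, -30, 0, 0, 0, 30, 0, 0, 0, 0, 0, 0])

```text
t: 18.2
tool_pos: [0.4361, -0.2856, 0.3153]
orientation: [3.133, 0.123, 0.012]
force: [0.4, -0.6, -0.0]
opening: 0.0497
gripper_force: 25.0
```

Run:
```python
from h import *
plan(459.3,-94,33.5,102.9)
```

```text
pos [ 436.1 -285.6  315.3] yaw -85.5 tilt [ 0.008 -0.006 -1.   ] | shift [  37.5 -189.9   94.8] | turn tz -8.4 | opening 49.7 F [ 0.4 -0.6 -0. ] t 18.2 q5 0.81
```

Request:
drive_tool(moves=[30, 9.5, -47, 0, 0, 0, 0, 30, 9.5, -48, 0, 0, 0, 0, 30, 9, -47, 0, 0, 0, 0, 30, 9.5, -48, 0, 0, 0, 0, 30, 0, 0, 20, 0, 0, -8.4, 30, 0, 0, 30, 0, 0, 0, 30, 0, 0, 0, 0, 0, 0, 30, 0, 0, 0, 0, 0, 0])

```text
t: 19.0
tool_pos: [0.4566, -0.0921, 0.2583]
orientation: [-3.121, -0.352, 0.003]
force: [-0.5, 0.7, -1.0]
opening: 0.0496
gripper_force: 25.0
```

Run:
```python
from h import *
plan(459.3,-94,35,102.9)
```

```text
pos [456.6 -92.1 258.3] yaw -77.1 tilt [-0.002  0.001 -1.   ] | shift [ 2.3  2.5 37.3] | turn tz -0.0 | opening 49.6 F [-0.5  0.7 -1. ] t 19.0 q5 1.04
```

Request:
drive_tool(moves=[30, 2, 2.5, 20, 0, 0, 0, 30, 0, 0, 12, 0, 0, 0, 30, 0, 0, 5, 0, 0, 0, 30, 0, 0, 0, 0, 0, 0, 30, 0, 0, 0, 0, 0, 0])

```text
t: 19.5
tool_pos: [0.4598, -0.0943, 0.2221]
orientation: [3.122, 0.352, 0.001]
force: [-0.5, 0.7, 0.2]
opening: 0.05
gripper_force: 25.0
```

Run:
```python
from h import *
plan(459.3,-94,35,102.9)
c=cam("wrist");P=cloud(c)
for r in blobs(P,c,.038,.05,(.38,.54,-.2,.02),amin=100):print(r)
```

```text
pos [459.8 -94.3 222.1] yaw -77.1 tilt [ 0. -0. -1.] | shift [-0.4 -0.4  1.1] | turn tz -0.0 | opening 50.0 F [-0.5  0.7  0.2] t 19.5 q5 1.03
(419, -105, 46, 2, -77.1, 43, [284.0, 324.0])
(471, -91, 79, 61, -77.1, 43, [281.0, 234.0])
```

Request:
drive_tool(moves=[30, 0, 0, 2, 0, 0, 0, 30, 0, 0, 0, 0, 0, 0, 70, 0, 0, 0, 0, 0, 0, 70, 0, 0, 0, 0, 0, 0, 70, 0, 0, 0, 0, 0, 0, 70, 0, 0, 0, 0, 0, 0, 70, 0, 0, -20, 0, 0, 0, 70, 0, 0, -40, 0, 0, 0])

```text
t: 20.35
tool_pos: [0.4578, -0.0936, 0.2766]
orientation: [-3.119, -0.352, 0.011]
force: [0.8, 0.6, 0.2]
opening: 0.0699
gripper_force: 0.0
```

Request:
drive_tool(moves=[75, 0, 0, -40, 0, 0, 0, 75, -40, 0, -20, 0, 0, 0, 75, -40, 0, 0, 0, 0, 0, 75, 0, 0, 0, 0, 0, 0, 75, 0, 0, 0, 0, 0, 0, 75, 0, 0, 0, 0, 0, 0])

```text
t: 20.95
tool_pos: [0.3821, -0.112, 0.3395]
orientation: [3.122, 0.353, 0.001]
force: [0.5, -0.7, -0.0]
opening: 0.0746
gripper_force: 0.0
```

Run:
```python
from h import *
c=cam("wrist");P=cloud(c)
for b in [(.025,.034),(.037,.046)]:
  for r in blobs(P,c,*b,(.38,.54,-.2,.02),amin=100):print(r)
plan(580,-245.5,3,77.1)
```

```text
(459, -94, 83, 50, 12.9, 41, [282.0, 110.0])
pos [ 382.3 -111.9  339.4] yaw -77.1 tilt [ 0.  0. -1.] | shift [162.9 174.5 150.4] | turn tz 25.8 | opening 74.8 F [-0.  -0.3  0.3] t 21.0 q5 0.93
```

Request:
drive_tool(moves=[75, 41, 43.5, 0, 0, 0, 0, 75, 41, 43.5, 0, 0, 0, 0, 75, 41, 43.5, 20, 0, 0, 0, 75, 40, 44, 20, 0, 0, 0, 75, 0, 0, 30, 0, 0, 8.5, 75, 0, 0, 30, 0, 0, 8.5, 75, 0, 0, 0, 0, 0, 8.5, 75, 0, 0, 0, 0, 0, 0.3])

```text
t: 21.8
tool_pos: [0.5432, -0.2205, 0.2447]
orientation: [-3.12, 0.356, 0.007]
force: [0.0, -0.8, 0.3]
opening: 0.0751
gripper_force: 0.0
```

Request:
drive_tool(moves=[75, 0, 0, 0, 0, 0, 0, 75, 0, 0, 0, 0, 0, 0])

```text
t: 22.0
tool_pos: [0.5438, -0.2211, 0.2484]
orientation: [3.122, -0.347, 0.002]
force: [0.4, -0.0, 0.2]
opening: 0.0747
gripper_force: 0.0
```

Run:
```python
from h import *
plan(580,-245.5,3.5,77.1)
```

```text
pos [ 543.8 -221.1  248.4] yaw -102.7 tilt [ 0.001 -0.001 -1.   ] | shift [40.6 15.9 59. ] | turn tz 0.2 | opening 74.7 F [ 0.4 -0.   0.2] t 22.0 q5 1.32
```

Request:
drive_tool(moves=[75, 20, 8, 0, 0, 0, 0, 75, 20, 8, 0, 0, 0, 0.2, 75, 0, 0, 30, 0, 0, 0, 75, 0, 0, 15, 0, 0, 0, 75, 0, 0, 0, 0, 0, 0, 75, 0, 0, 0, 0, 0, 0])

```text
t: 22.6
tool_pos: [0.5781, -0.2452, 0.2026]
orientation: [-3.121, 0.357, 0.002]
force: [0.4, 0.0, -0.1]
opening: 0.0751
gripper_force: 0.0
```

Run:
```python
from h import *
plan(580,-245.5,3.5,77.1)
```

```text
pos [ 578.1 -245.2  202.6] yaw -103.0 tilt [-0.001  0.001 -1.   ] | shift [ 1.9 -0.1 13.1] | turn tz -0.1 | opening 75.1 F [ 0.4  0.  -0.1] t 22.6 q5 1.32
```

Request:
drive_tool(moves=[70, 2, 0, 8, 0, 0, 0, 70, 0, 0, 5, 0, 0, 0, 70, 0, 0, 0, 0, 0, 0, 30, 0, 0, 0, 0, 0, 0, 30, 0, 0, 0, 0, 0, 0, 30, 0, 0, 0, 0, 0, 0, 30, 0, 0, 0, 0, 0, 0, 30, 0, 0, 0, 0, 0, 0])

```text
t: 23.4
tool_pos: [0.5805, -0.2461, 0.19]
orientation: [3.121, -0.358, 0.001]
force: [-0.3, -0.3, 1.8]
opening: 0.0495
gripper_force: 25.0
```

Request:
drive_tool(moves=[30, 0, 0, 0, 0, 0, 0, 30, 0, 0, -15, 0, 0, 0, 30, 0, 0, -35, 0, 0, 0, 30, 0, 0, -40, 0, 0, -8.5, 30, 0, 0, -10, 0, 0, -8.5, 30, 0, 0, 0, 0, 0, -8.5, 30, 0, 0, 0, 0, 0, -0.5, 30, 0, 0, 0, 0, 0, 0])

```text
t: 24.2
tool_pos: [0.5803, -0.2459, 0.2899]
orientation: [-3.122, -0.347, 0.0]
force: [-0.4, 0.1, -0.3]
opening: 0.0497
gripper_force: 25.0
```

Run:
```python
from h import *
plan(459.3,-94,100,102.9)
```

```text
pos [ 580.3 -245.9  289.9] yaw -77.3 tilt [-0.  0. -1.] | shift [ -84.7 -174.7    3.9] | turn tz -0.2 | opening 49.7 F [-0.4  0.1 -0.3] t 24.2 q5 0.87
```

Request:
drive_tool(moves=[30, -21, -43, 0, 0, 0, -0.2, 30, -21, -44, 0, 0, 0, 0, 30, -21, -44, 0, 0, 0, 0, 30, -22, -44, 0, 0, 0, 0, 30, 0, 0, 20, 0, 0, 0, 30, 0, 0, 20, 0, 0, 0, 30, 0, 0, 0, 0, 0, 0, 30, 0, 0, 0, 0, 0, 0])

```text
t: 25.0
tool_pos: [0.4578, -0.0947, 0.2495]
orientation: [-3.121, -0.355, 0.002]
force: [0.6, -0.4, -0.3]
opening: 0.0496
gripper_force: 25.0
```

Run:
```python
from h import *
plan(459.3,-94,46,102.9)
```

```text
pos [457.8 -94.7 249.5] yaw -77.0 tilt [-0.002  0.001 -1.   ] | shift [ 1.6 -0.3 17.5] | turn tz 0.1 | opening 49.6 F [ 0.6 -0.4 -0.3] t 25.0 q5 1.03
```

Request:
drive_tool(moves=[30, 1.5, 0, 10, 0, 0, 0, 30, 0, 0, 5, 0, 0, 0, 30, 0, 0, 3.5, 0, 0, 0, 30, 0, 0, 0, 0, 0, 0, 30, 0, 0, 0, 0, 0, 0, 70, 0, 0, 0, 0, 0, 0, 70, 0, 0, 0, 0, 0, 0, 70, 0, 0, 0, 0, 0, 0])

```text
t: 25.8
tool_pos: [0.4595, -0.0944, 0.2309]
orientation: [-3.121, -0.358, 0.0]
force: [0.3, 0.4, 0.5]
opening: 0.0677
gripper_force: 0.0
```

Request:
drive_tool(moves=[70, 0, 0, 0, 0, 0, 0, 70, 0, 0, -20, 0, 0, 0, 75, 0, 0, -40, 0, 0, 0, 75, 0, 0, -40, 0, 0, 0, 75, -40, 0, -15, 0, 0, 0, 75, -40, 0, 0, 0, 0, 0, 75, 0, 0, 0, 0, 0, 0, 75, 0, 0, 0, 0, 0, 0])

```text
t: 26.6
tool_pos: [0.3813, -0.1127, 0.3464]
orientation: [3.121, 0.356, 0.003]
force: [1.0, 0.5, 0.4]
opening: 0.0754
gripper_force: 0.0
```

Run:
```python
from h import *
c=cam("wrist");P=cloud(c)
for b in [(.025,.034),(.037,.046),(.049,.058)]:
  for r in blobs(P,c,*b,(.38,.54,-.2,.02),amin=100):print(r)
for r in blobs(P,c,.009,.022,(.38,.7,-.45,.1),amin=100):print(r)
plan(583,-376,103,94.6)
```

```text
(458, -95, 84, 50, 13.1, 53, [281.0, 111.0])
(465, -347, 106, 50, 25.4, 17, [542.0, 170.0])
(450, -55, 206, 148, -76.9, 14, [242.0, 102.0])
pos [ 381.9 -112.6  346.4] yaw -76.9 tilt [ 0.001 -0.    -1.   ] | shift [136.3 302.   57.7] | turn tz 8.5 | opening 75.2 F [ 0.5 -0.   0.5] t 26.65 q5 0.93
```

Request:
drive_tool(moves=[75, 19, 43, 0, 0, 0, 0, 75, 19, 43, 0, 0, 0, 0, 75, 19, 43, 0, 0, 0, 0, 75, 19, 43, 0, 0, 0, 0, 75, 20, 43, 0, 0, 0, 0, 75, 20, 43, 0, 0, 0, 0, 75, 20, 44, 0, 0, 0, 0, 75, 0, 0, 0, 0, 0, 8.4])

```text
t: 27.45
tool_pos: [0.5854, -0.3797, 0.3394]
orientation: [-3.136, -0.126, 0.007]
force: [0.6, 0.0, 0.2]
opening: 0.0752
gripper_force: 0.0
```

Request:
drive_tool(moves=[75, 0, 0, 30, 0, 0, 0, 75, 0, 0, 20, 0, 0, 0, 75, 0, 0, 0, 0, 0, 0, 75, 0, 0, 0, 0, 0, 0])

```text
t: 27.85
tool_pos: [0.5832, -0.3755, 0.2949]
orientation: [-3.138, -0.13, 0.002]
force: [0.7, -0.4, -0.2]
opening: 0.0748
gripper_force: 0.0
```

Run:
```python
from h import *
plan(583,-377,3.5,94.6)
c=cam("wrist","w10");P=cloud(c)
for r in blobs(P,c,.009,.022,(.38,.7,-.45,-.2),amin=100):print(r)
```

```text
pos [ 583.2 -375.5  294.9] yaw -85.3 tilt [-0.002  0.001 -1.   ] | shift [-1.000e-01  1.600e+00  1.054e+02] | turn tz 0.1 | opening 74.8 F [ 0.7 -0.4 -0.2] t 27.85 q5 0.84
(443, -398, 19, 17, 4.8, 11, [295.0, 349.0])
(454, -363, 38, 37, -85.2, 17, [257.0, 339.0])
(517, -360, 38, 17, -85.2, 17, [259.0, 279.0])
(583, -377, 84, 50, 4.5, 11, [284.0, 206.0])
```

View pics/w10.png

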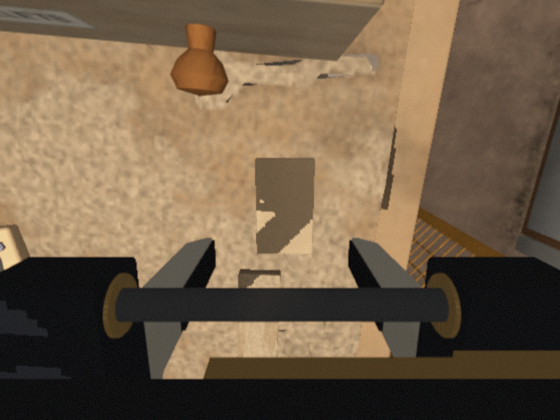

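Request:
drive_tool(moves=[75, 0, 1.5, 40, 0, 0, 0, 75, 0, 0, 40, 0, 0, 0, 70, 0, 0, 15, 0, 0, 0, 70, 0, 0, 10, 0, 0, 0, 30, 0, 0, 0, 0, 0, 0, 30, 0, 0, 0, 0, 0, 0, 30, 0, 0, 0, 0, 0, 0, 30, 0, 0, 0, 0, 0, 0])

```text
t: 28.7
tool_pos: [0.5836, -0.378, 0.1938]
orientation: [3.136, 0.129, 0.005]
force: [0.2, -0.1, 6.2]
opening: 0.0493
gripper_force: 25.0
```

Request:
drive_tool(moves=[30, 0, 0, 0, 0, 0, 0, 30, 0, 0, 0, 0, 0, 0, 30, 0, 0, -15, 0, 0, 0, 30, 0, 0, -35, 0, 0, 0, 30, 0, 0, -40, 0, 0, -8.4, 30, 0, 0, -30, 0, 0, 0, 30, 0, 0, 0, 0, 0, 0])

```text
t: 29.4
tool_pos: [0.5842, -0.3784, 0.3197]
orientation: [3.113, 0.358, 0.013]
force: [0.9, -0.2, 1.0]
opening: 0.0493
gripper_force: 25.0
```

Run:
```python
from h import *
plan(459.3,-94,100,102.9)
```

```text
pos [ 584.2 -378.4  319.7] yaw -76.9 tilt [ 0.009 -0.007 -1.   ] | shift [ -57.3 -305.6   30.6] | turn tz 0.2 | opening 49.3 F [ 0.9 -0.2  1. ] t 29.4 q5 0.69
```

Request:
drive_tool(moves=[30, -8, -43, 0, 0, 0, 0, 30, -8, -43, 0, 0, 0, 0, 30, -8, -43, 0, 0, 0, 0, 30, -8, -44, 0, 0, 0, 0, 30, -8, -44, 0, 0, 0, 0, 30, -8, -44, 0, 0, 0, 0, 30, -9, -44, 0, 0, 0, 0, 30, 0, 0, 20, 0, 0, 0])

```text
t: 30.2
tool_pos: [0.4573, -0.0898, 0.2936]
orientation: [3.12, 0.363, 0.007]
force: [0.2, -0.5, -0.3]
opening: 0.0494
gripper_force: 25.0
```

Request:
drive_tool(moves=[30, 0, 0, 10, 0, 0, 0, 30, 0, 0, 0, 0, 0, 0, 30, 0, 0, 0, 0, 0, 0])

```text
t: 30.5
tool_pos: [0.4581, -0.0938, 0.2811]
orientation: [-3.121, -0.357, 0.001]
force: [0.2, 0.0, -0.5]
opening: 0.0494
gripper_force: 25.0
```

Run:
```python
from h import *
plan(459.3,-94,60,102.9)
```

```text
pos [458.1 -93.8 281.1] yaw -77.0 tilt [-0.001  0.    -1.   ] | shift [ 1.1  0.5 35.1] | turn tz 0.1 | opening 49.4 F [ 0.2  0.  -0.5] t 30.5 q5 1.03
```

Request:
drive_tool(moves=[30, 1, 0.5, 20, 0, 0, 0, 30, 0, 0, 10, 0, 0, 0, 30, 0, 0, 3, 0, 0, 0, 30, 0, 0, 2, 0, 0, 0, 30, 0, 0, 0, 0, 0, 0, 30, 0, 0, 0, 0, 0, 0])

```text
t: 31.1
tool_pos: [0.4595, -0.0939, 0.2476]
orientation: [3.121, 0.357, 0.0]
force: [-3.8, 0.3, 8.2]
opening: 0.0496
gripper_force: 25.0
```

Request:
drive_tool(moves=[30, 0, 0, 1.5, 0, 0, 0, 30, 0, 0, 0, 0, 0, 0, 30, 0, 0, 0, 0, 0, 0])

```text
t: 31.4
tool_pos: [0.4596, -0.0939, 0.2475]
orientation: [3.121, 0.358, -0.0]
force: [-11.7, 2.8, 22.9]
opening: 0.0492
gripper_force: 25.0
```

Request:
drive_tool(moves=[30, 0, 0, -1.5, 0, 0, 0, 30, 0, 0, 0, 0, 0, 0, 70, 0, 0, 0, 0, 0, 0, 70, 0, 0, 0, 0, 0, 0, 70, 0, 0, 0, 0, 0, 0, 70, 0, 0, 0, 0, 0, 0, 70, 0, 0, -20, 0, 0, 0, 75, 0, 0, -40, 0, 0, 0])

```text
t: 32.2
tool_pos: [0.4575, -0.0929, 0.3032]
orientation: [-3.118, -0.358, 0.011]
force: [0.4, -0.1, 0.2]
opening: 0.0732
gripper_force: 0.0
```

Request:
drive_tool(moves=[75, 0, 0, -40, 0, 0, 0, 75, -40, 0, -15, 0, 0, 0, 75, -40, 0, 0, 0, 0, 0, 75, 0, 0, 0, 0, 0, 0, 75, 0, 0, 0, 0, 0, 0, 75, 0, 0, 0, 0, 0, 0])

```text
t: 32.8
tool_pos: [0.3817, -0.1116, 0.3612]
orientation: [-3.121, -0.358, -0.001]
force: [0.6, -0.4, -0.9]
opening: 0.0753
gripper_force: 0.0
```

Run:
```python
from h import *
c=cam("wrist","w11");P=cloud(c)
for b in [(.025,.034),(.037,.046),(.049,.058),(.061,.07)]:
  for r in blobs(P,c,*b,(.38,.54,-.2,.02),amin=100):print(r)
for r in blobs(P,c,.025,.3,(.38,.56,-.05,.2),amin=100):print("table",r)
d=cam("scene","s11")
Q=cloud(d);print([ (b[0],(Q[(Q[...,0]>.4)&(Q[...,0]<.52)&(Q[...,1]>-.14)&(Q[...,1]<-.05)][:,2]).max()) for b in [(0,)]])
plan(459.3,-94,200,13)
```

```text
(458, -94, 84, 50, 13.0, 65, [282.0, 109.0])
table (395, -46, 37, 12, -18.4, 278, [16.0, 305.0])
table (419, 30, 132, 91, 0.6, 137, [66.0, 101.0])
[(0, np.float64(0.6030566582931159))]
pos [ 381.8 -111.4  360.9] yaw -76.9 tilt [-0.  0. -1.] | shift [ 79.4   0.6 -25.1] | turn tz -89.9 | opening 75.1 F [ 0.5 -0.2 -0.3] t 32.9 q5 0.93
```

View pics/w11.png

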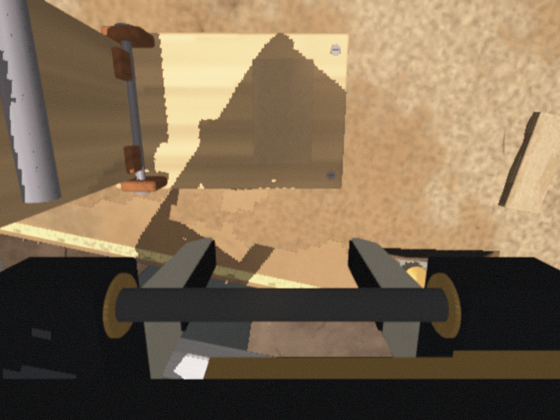

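Request:
drive_tool(moves=[55, 0, 0, -43, 0, 0, 0, 55, 0, 0, -43, 0, 0, 0, 55, 0, 0, -44, 0, 0, 0, 55, 20, -37, 0, 0, 0, 0, 55, 20, -37, 0, 0, 0, 0, 55, 20, -37, 0, 0, 0, 0, 55, 21, -37, 0, 0, 0, 0, 55, 0, 0, 0, 0, 0, -8.5])

```text
t: 33.7
tool_pos: [0.4277, 0.0554, 0.4905]
orientation: [-3.083, -0.591, 0.002]
force: [-0.7, -1.3, -0.1]
opening: 0.0553
gripper_force: 0.0
```

Request:
drive_tool(moves=[55, 0, 0, 0, 0, 0, -8.5, 55, 0, 0, 0, 0, 0, -8.5, 55, 0, 0, 0, 0, 0, -8.5, 55, 0, 0, 0, 0, 0, -8.5, 55, 0, 0, 0, 0, 0, -8.5, 55, 0, 0, 0, 0, 0, -8.5, 55, 0, 0, 0, 0, 0, -8.5, 55, 0, 0, 0, 0, 0, -8.5])

```text
t: 34.5
tool_pos: [0.4273, 0.0514, 0.4907]
orientation: [-2.221, -2.221, 0.001]
force: [-0.7, 0.1, -0.2]
opening: 0.0547
gripper_force: 0.0
```

Request:
drive_tool(moves=[55, 0, 0, 0, 0, 0, -8.5, 55, 0, 0, 0, 0, 0, -4.9, 55, 0, 0, 0, 0, 0, 0, 55, 0, 0, 0, 0, 0, 0, 55, 0, 0, 0, 0, 0, 0])

```text
t: 35.0
tool_pos: [0.4268, 0.0511, 0.4909]
orientation: [-1.958, -2.457, 0.001]
force: [-0.4, -0.0, 0.1]
opening: 0.055
gripper_force: 0.0
```

Run:
```python
from h import *
plan(427,50.9,222.6,12.8)
c=cam("side","sd1");P=cloud(c)
Q=P[(P[...,2]>.19)&(P[...,2]<.27)&(P[...,0]>.36)&(P[...,0]<.5)&(P[...,1]>.0)&(P[...,1]<.12)]*1000
J=np.array([[*ju(q[0],q[1],(448.1,-43.4)),q[2]] for q in Q]);print(len(J))
for z in range(190,270,10):
  k=(J[:,2]>z)&(J[:,2]<z+10)
  if k.sum()>3:print(z,k.sum(),J[k].min(0).round(),J[k].max(0).round())
```

```text
pos [426.8  51.1 490.9] yaw 12.9 tilt [-0.001  0.    -1.   ] | shift [-0.3  0.2 82.3] | turn tz 0.1 | opening 55.0 F [-0.4 -0.   0.1] t 35.0 q5 -0.23
692
190 178 [-99. -56. 190.] [-88.  62. 200.]
200 175 [-99. -55. 200.] [-86.  62. 210.]
210 148 [-97. -54. 210.] [-81.  61. 220.]
220 47 [-95. -11. 220.] [-78.  16. 229.]
230 45 [-96. -11. 230.] [-86.  17. 239.]
240 43 [-94. -10. 240.] [-87.  15. 250.]
250 50 [-96. -10. 250.] [-81.  15. 260.]
260 6 [-90.  -5. 260.] [-86.  10. 261.]
```

Request:
drive_tool(moves=[55, 0, 0, 40, 0, 0, 0, 55, 0, 0, 30, 0, 0, 0, 55, 0, 0, 12, 0, 0, 0, 10, 0, 0, 0, 0, 0, 0, 10, 0, 0, 0, 0, 0, 0, 10, 0, 0, 0, 0, 0, 0, 10, 0, 0, 0, 0, 0, 0, 10, 0, 0, 0, 0, 0, 0])

```text
t: 35.85
tool_pos: [0.4269, 0.0509, 0.4108]
orientation: [1.954, 2.457, 0.003]
force: [-0.8, -0.1, 7.1]
opening: 0.0275
gripper_force: 25.0
```

Request:
drive_tool(moves=[10, 0, 0, 0, 0, 0, 0, 10, 0, 0, 0, 0, 0, 0])

```text
t: 36.05
tool_pos: [0.4269, 0.0509, 0.4108]
orientation: [1.954, 2.457, 0.003]
force: [-0.7, 0.5, 5.7]
opening: 0.0273
gripper_force: 25.0
```

Request:
drive_tool(moves=[10, -15, 0, -0.5, 0, 0, 0, 10, -20, 0, 1.4, 0, 0, 0, 10, -19.7, 0, 3.4, 0, 0, 0, 10, -19.3, 0, 5.4, 0, 0, 0, 10, -18.7, 0, 7.3, 0, 0, 0, 10, -17.8, 0, 9.1, 0, 0, 0, 10, -16.8, 0, 10.8, 0, 0, 0, 10, -15.7, 0, 12.4, 0, 0, 0])

```text
t: 36.85
tool_pos: [0.4593, -0.0889, 0.3602]
orientation: [1.955, 2.458, 0.003]
force: [4.3, 5.0, -0.5]
opening: 0.0274
gripper_force: 25.0
```

Request:
drive_tool(moves=[10, -14.4, 0, 13.9, 0, 0, 0, 10, -12.9, 0, 15.3, 0, 0, 0, 10, -11.3, 0, 16.5, 0, 0, 0, 10, -9.6, 0, 17.6, 0, 0, 0, 10, -4, 0, 9, 0, 0, 0, 10, 0, 0, 0, 0, 0, 0, 10, 0, 0, 0, 0, 0, 0])

```text
t: 37.55
tool_pos: [0.4711, -0.1398, 0.2868]
orientation: [1.955, 2.457, 0.001]
force: [7.3, 0.3, -4.0]
opening: 0.0277
gripper_force: 25.0
```

Run:
```python
from h import *
plan(474,-155.5,30,13)
```

```text
pos [ 471.1 -139.8  286.8] yaw 13.0 tilt [ 0.002 -0.    -1.   ] | shift [-15.9  -0.8  70.8] | turn tz -0.0 | opening 27.7 F [ 7.3  0.3 -4. ] t 37.55 q5 -0.62
```

Request:
drive_tool(moves=[10, -2, 0, 6, 0, 0, 0, 10, -1.5, 0, 5, 0, 0, 0, 10, 0, 0, 0, 0, 0, 0, 10, 0, 0, 0, 0, 0, 0])

```text
t: 37.95
tool_pos: [0.4719, -0.1433, 0.277]
orientation: [1.954, 2.457, 0.001]
force: [2.0, 1.0, 4.7]
opening: 0.0278
gripper_force: 25.0
```

Request:
drive_tool(moves=[45, 0, 0, 0, 0, 0, 0, 45, 0, 0, 0, 0, 0, 0, 45, 0, 0, 0, 0, 0, 0, 45, 0, 0, 0, 0, 0, 0, 45, 0, 0, -20, 0, 0, 0, 60, 0, 0, -40, 0, 0, 0, 60, 0, 0, -40, 0, 0, 0, 60, 0, 0, -40, 0, 0, 0])

```text
t: 38.75
tool_pos: [0.4709, -0.1426, 0.4176]
orientation: [-1.955, -2.458, 0.001]
force: [0.6, -0.5, 0.2]
opening: 0.0591
gripper_force: 0.0
```

Request:
drive_tool(moves=[75, -30, 0, -30, 0, 0, 0, 75, -30, 0, 0, 0, 0, 0, 75, -20, 0, 0, 0, 0, 0, 75, 0, 0, 0, 0, 0, 0, 75, 0, 0, 0, 0, 0, 0])

```text
t: 39.25
tool_pos: [0.489, -0.2207, 0.4459]
orientation: [-1.956, -2.457, 0.0]
force: [-0.2, -0.1, 0.0]
opening: 0.0751
gripper_force: 0.0
```

```bash
cat >> h.py <<'E'
def slope(c):
    P=cloud(c).reshape(-1,3)*1000; P=P[(P[:,2]>40)&(P[:,2]<170)]
    J=np.array([[*ju(q[0],q[1],(448.1,-43.4)),q[2]] for q in P[(abs(P[:,0]-455)<120)&(abs(P[:,1]+60)<140)]])
    return J
E
python3 - <<'E'
from h import *
c=cam("wrist","w12");pickle.dump(c,open("c12.pkl","wb"));J=slope(c)
k=(abs(J[:,1])<50)&(J[:,0]>-30)&(J[:,0]<75)
p=np.polyfit(J[k,0],J[k,2],1);print("theta",np.arctan(p[0]),len(J[k]),np.std(J[k,2]-np.polyval(p,J[k,0])), "z at hinge",np.polyval(p,-85))
P=cloud(c)
for r in blobs(P,c,.009,.022,(.38,.7,-.45,-.2),amin=100):print(r)
plan(472,-362,100,92)
E
```

```text
theta 0.2683294410177553 8967 0.8069548777805227 z at hinge 54.36961428026862
(472, -360, 100, 42, 3.2, 17, [249.0, 273.0])
pos [ 489.  -220.2  446. ] yaw 13.0 tilt [-0.001  0.001 -1.   ] | shift [-134.5  -48.4  159.9] | turn tz -79.0 | opening 74.8 F [ 0.5 -0.4 -0.7] t 39.3 q5 -0.75
```

View pics/w12.png

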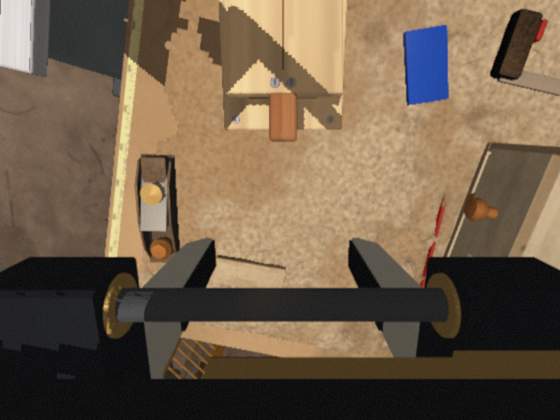

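Request:
drive_tool(moves=[75, -34, -12, 25, 0, 0, 0, 75, -34, -12, 25, 0, 0, 0, 75, -34, -12, 25, 0, 0, 0, 75, -33, -12, 25, 0, 0, 0, 75, 0, 0, 0, 0, 0, -8.5, 75, 0, 0, 0, 0, 0, -8.5, 75, 0, 0, 0, 0, 0, -8.5, 75, 0, 0, 0, 0, 0, -8.5])

```text
t: 40.1
tool_pos: [0.473, -0.3619, 0.3463]
orientation: [-1.141, -2.926, -0.001]
force: [0.8, -0.1, -0.6]
opening: 0.075
gripper_force: 0.0
```

Request:
drive_tool(moves=[75, 0, 0, 0, 0, 0, -8.5, 75, 0, 0, 0, 0, 0, -8.5, 75, 0, 0, 0, 0, 0, -8.5, 75, 0, 0, 0, 0, 0, -8.5, 75, 0, 0, 0, 0, 0, -8.5, 75, 0, 0, 0, 0, 0, -3, 75, 0, 0, 0, 0, 0, 0, 75, 0, 0, 0, 0, 0, 0])

```text
t: 40.9
tool_pos: [0.473, -0.3622, 0.3465]
orientation: [0.067, -3.141, -0.0]
force: [-0.0, -0.1, 0.7]
opening: 0.075
gripper_force: 0.0
```

Run:
```python
from h import *
plan(472,-361,3.5,93)
c=cam("wrist","w13");P=cloud(c)
for r in blobs(P,c,.009,.022,(.38,.7,-.45,-.2),amin=100):print(r)
```

```text
pos [ 473.  -362.2  346.5] yaw 92.4 tilt [-0.  0. -1.] | shift [  0.9   1.2 157. ] | turn tz -0.6 | opening 75.0 F [-0.  -0.1  0.7] t 40.9 q5 -2.35
(440, -399, 25, 16, -6.6, 11, [245.0, 165.0])
(471, -362, 99, 38, 2.2, 17, [282.0, 196.0])
(397, -422, 21, 13, 14.8, 10, [223.0, 118.0])
```

Request:
drive_tool(moves=[75, 1, 0.5, 45, 0, 0, 0, 70, 0, 0, 45, 0, 0, 0, 65, 0, 0, 40, 0, 0, 0, 60, 0, 0, 15, 0, 0, 0, 60, 0, 0, 10, 0, 0, 0, 60, 0, 0, 0, 0, 0, 0, 20, 0, 0, 0, 0, 0, 0, 20, 0, 0, 0, 0, 0, 0])

```text
t: 41.75
tool_pos: [0.4727, -0.3634, 0.194]
orientation: [-0.068, 3.138, -0.004]
force: [0.2, -0.3, -0.9]
opening: 0.0484
gripper_force: 0.0
```

Request:
drive_tool(moves=[20, 0, 0, 0, 0, 0, 0, 20, 0, 0, 0, 0, 0, 0, 20, 0, 0, 0, 0, 0, 0, 20, 0, 0, 0, 0, 0, 0])

```text
t: 42.15
tool_pos: [0.4724, -0.363, 0.1931]
orientation: [-0.069, 3.139, -0.003]
force: [-0.2, 1.3, 6.3]
opening: 0.0379
gripper_force: 25.0
```

Run:
```python
from h import *
plan(471.5,-362,3.5,92.2)
# stop strip: dark pixels on level table, z~.055+.011
c=pickle.load(open("c3.pkl","rb"));P=cloud(c);g=cv2.cvtColor(c["color"],cv2.COLOR_RGB2HSV)
m=(P[...,2]>.058)&(P[...,2]<.07)&(P[...,0]>.36)&(P[...,0]<.52)&(P[...,1]>-.02)&(P[...,1]<.07)
J=np.array([[*ju(q[0],q[1],(448.1,-43.4)),q[2]] for q in P[m]*1000])
print(len(J),J.min(0).round(1),J.max(0).round(1),np.percentile(J,[3,50,97],axis=0).round(1).tolist())
c=pickle.load(open("c12.pkl","rb"))
```

```text
pos [ 472.4 -363.   193.1] yaw 92.5 tilt [ 0.002 -0.002 -1.   ] | shift [0.8 1.  3.6] | turn tz 0.3 | opening 37.9 F [-0.2  1.3  6.3] t 42.15 q5 -2.36
785 [-69.  -56.9  58.1] [-19.1  55.4  69.8] [[-68.7, -52.2, 59.8], [-62.9, 1.7, 65.1], [-38.3, 52.1, 68.4]]
```

Request:
drive_tool(moves=[20, 0, 0, -20, 0, 0, 0, 20, 0, 0, -40, 0, 0, 0, 20, 0, 0, -45, 0, 0, 0, 20, 0, 0, -45, 0, 0, 0, 20, 0, 0, -45, 0, 0, 8.5, 20, 0, 0, -40, 0, 0, 8.5, 20, 0, 0, 0, 0, 0, 8.5, 20, 0, 0, 0, 0, 0, 8.5])

```text
t: 42.95
tool_pos: [0.472, -0.3627, 0.4293]
orientation: [0.861, 3.017, -0.003]
force: [-0.0, -0.1, -0.7]
opening: 0.0376
gripper_force: 25.0
```

Request:
drive_tool(moves=[20, 0, 0, 0, 0, 0, 8.5, 20, 0, 0, 0, 0, 0, 8.5, 20, 0, 0, 0, 0, 0, 8.5, 20, 0, 0, 0, 0, 0, 8.5, 20, 0, 0, 0, 0, 0, 8.5, 20, 0, 0, 0, 0, 0, 3, 20, 0, 0, 0, 0, 0, 0, 20, 0, 0, 0, 0, 0, 0])

```text
t: 43.75
tool_pos: [0.4717, -0.3625, 0.4266]
orientation: [1.953, 2.46, -0.0]
force: [-0.2, -0.5, -1.5]
opening: 0.0379
gripper_force: 25.0
```

Run:
```python
from h import *
c=pickle.load(open("c3.pkl","rb"));P=cloud(c)
m=(P[...,2]>.0615)&(P[...,2]<.07)&(P[...,0]>.36)&(P[...,0]<.52)&(P[...,1]>-.02)&(P[...,1]<.07)
J=np.array([[*ju(q[0],q[1],(448.1,-43.4)),q[2]] for q in P[m]*1000]);J=J[abs(J[:,1])>25]
print(len(J),np.percentile(J,[2,10,50,90,98],axis=0).round(1).tolist())
plan(459,-94,200,13)
```

```text
380 [[-68.7, -54.6, 62.5], [-67.9, -49.6, 63.8], [-63.3, 25.3, 65.3], [-58.4, 49.2, 67.8], [-57.1, 54.0, 68.7]]
pos [ 471.7 -362.5  426.6] yaw 13.1 tilt [ 0. -0. -1.] | shift [264.4  48.5  40.6] | turn tz 0.1 | opening 37.9 F [-0.2 -0.5 -1.5] t 43.75 q5 -0.97
```

Request:
drive_tool(moves=[20, 39, 5, 0, 0, 0, 0, 20, 39, 5, 0, 0, 0, 0, 20, 39, 5, 0, 0, 0, 0, 20, 39, 5, 0, 0, 0, 0, 20, 39, 5, 0, 0, 0, 0, 20, 39, 5, 0, 0, 0, 0, 20, 39, 5, 0, 0, 0, 0, 20, 39, 5, 0, 0, 0, 0])

```text
t: 44.55
tool_pos: [0.44, -0.048, 0.4268]
orientation: [1.953, 2.46, 0.001]
force: [0.5, -0.0, 0.2]
opening: 0.0376
gripper_force: 25.0
```

Request:
drive_tool(moves=[20, 38, 5, 0, 0, 0, 0, 20, 38, 5, 0, 0, 0, 0, 20, 0, 0, 0, 0, -7.6, 0, 20, 0, 0, 0, 0, -7.6, 0, 20, 0, 0, 0, 0, 0, 0, 20, 0, 0, 0, 0, 0, 0, 20, 0, 0, 0, 0, 0, 0])

```text
t: 45.25
tool_pos: [0.4332, 0.0266, 0.4265]
orientation: [1.822, 2.291, -0.24]
force: [0.1, 0.0, -0.4]
opening: 0.0376
gripper_force: 25.0
```

```bash
cat >> h.py <<'E'
def to(X):
    "tool-frame shift to TCP world mm"
    s=robot.read_state();R=Ro.from_rotvec(s["orientation"]);a=np.radians(-77);u=np.array([np.cos(a),np.sin(a),0])
    z=R.apply([0,0,1]); y=R.apply([0,1,0])
    print("tool z in (u,z)",(z@u).round(3),z[2].round(3),"y",y.round(3),"shift",R.inv().apply(np.array(X)-s["tool_pos"]*1000).round(1),"F",s["force"].round(1),"op",s["opening"])
E
python3 - <<'E'
from h import *
to([431.9,26.6,300.7])
c=cam("wrist","w14");P=cloud(c)*1000;pickle.dump(c,open("c14.pkl","wb"))
Q=P.reshape(-1,3);Q=Q[(abs(Q[:,0]-440)<110)&(abs(Q[:,1]-0)<100)&(Q[:,2]>45)&(Q[:,2]<250)]
J=np.array([[*ju(q[0],q[1],(448.1,-43.4)),q[2]] for q in Q]);t=.266
S=np.c_[(J[:,0]+85)*np.cos(t)+(J[:,2]-39)*np.sin(t),J[:,1],-(J[:,0]+85)*np.sin(t)+(J[:,2]-39)*np.cos(t)-16]
k=abs(S[:,2])<4;print("face off",np.median(S[k,2]),k.sum())
k=(S[:,2]>8)&(S[:,2]<14)&(abs(S[:,1])<60)&(S[:,0]<60);print("strip",np.percentile(S[k],[2,50,98],axis=0).round(1).tolist())
E
```

```text
tool z in (u,z) 0.259 -0.966 y [ 0.974  0.225 -0.   ] shift [ 32.8  -1.3 121.5] F [ 0.1  0.  -0.4] op 0.03755680419102161
face off -0.8253566957525322 9958
strip [[16.1, -53.7, 8.3], [21.8, -0.8, 10.2], [27.4, 52.3, 13.3]]
```

View pics/w14.png

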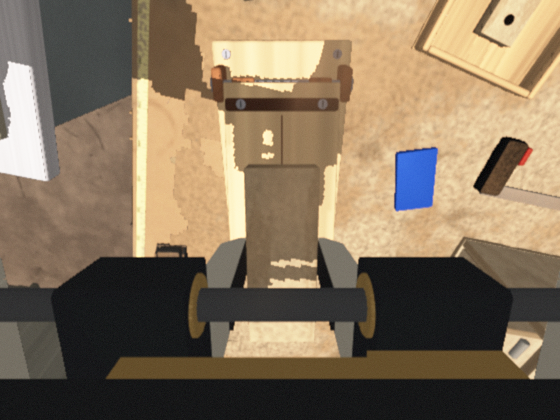

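Request:
drive_tool(moves=[20, 16, -0.5, 30, 0, 0, 0, 20, 16, -0.5, 30, 0, 0, 0, 20, 0, 0, 30, 0, 0, 0, 20, 0, 0, 20, 0, 0, 0, 20, 0, 0, 0, 0, 0, 0, 20, 0, 0, 0, 0, 0, 0])

```text
t: 45.9
tool_pos: [0.4319, 0.0281, 0.3124]
orientation: [1.823, 2.288, -0.243]
force: [0.4, -0.5, 0.1]
opening: 0.0378
gripper_force: 25.0
```

Run:
```python
from h import *
to([433.2,17.6,261.7])
c=cam("wrist","w15");P=cloud(c)*1000
Q=P.reshape(-1,3);Q=Q[(abs(Q[:,0]-440)<110)&(abs(Q[:,1]-0)<100)&(Q[:,2]>45)&(Q[:,2]<250)]
J=np.array([[*ju(q[0],q[1],(448.1,-43.4)),q[2]] for q in Q]);t=.266
S=np.c_[(J[:,0]+85)*np.cos(t)+(J[:,2]-39)*np.sin(t),J[:,1],-(J[:,0]+85)*np.sin(t)+(J[:,2]-39)*np.cos(t)-16]
k=(S[:,2]>8)&(S[:,2]<14)&(abs(S[:,1])<60)&(S[:,0]<60);print("strip",np.percentile(S[k],[2,50,98],axis=0).round(1).tolist())
k=(S[:,2]>25)&(S[:,2]<90)&(abs(S[:,1])<18)&(S[:,0]<70);print("block",np.percentile(S[k],[2,50,98],axis=0).round(1).tolist())
```

```text
tool z in (u,z) 0.261 -0.965 y [ 0.975  0.223 -0.   ] shift [ 3.1 -1.1 51.7] F [ 0.4 -0.5  0.1] op 0.03776522932881623
strip [[15.8, -53.5, 8.3], [21.6, -0.6, 10.1], [27.6, 52.6, 13.2]]
block [[32.9, -17.3, 57.6], [49.7, -0.4, 68.9], [69.0, 16.9, 70.2]]
```

Request:
drive_tool(moves=[20, 3, -1, 20, 0, 0, 0, 20, 0, 0, 20, 0, 0, 0, 20, 0, 0, 7, 0, 0, 0, 20, 0, 0, 2.5, 0, 0, 0, 20, 0, 0, 0, 0, 0, 0, 20, 0, 0, 0, 0, 0, 0])

```text
t: 46.55
tool_pos: [0.4337, 0.0186, 0.2647]
orientation: [1.82, 2.287, -0.241]
force: [-0.3, -0.2, -1.3]
opening: 0.0379
gripper_force: 25.0
```

Run:
```python
from h import *
to([433.2,17.6,261.7])
```

```text
tool z in (u,z) 0.262 -0.965 y [0.974 0.225 0.002] shift [-0.1 -0.7  3.1] F [-0.3 -0.2 -1.3] op 0.03788427706407261
```

Request:
drive_tool(moves=[20, 0, 0, 1.5, 0, 0, 0, 20, 0, 0, 1, 0, 0, 0, 20, 0, 0, 0, 0, 0, 0, 20, 0, 0, 0, 0, 0, 0])

```text
t: 46.95
tool_pos: [0.4335, 0.018, 0.2616]
orientation: [1.82, 2.288, -0.242]
force: [-0.1, 2.0, 5.3]
opening: 0.0378
gripper_force: 25.0
```

Request:
drive_tool(moves=[60, 0, 0, 0, 0, 0, 0, 60, 0, 0, 0, 0, 0, 0, 60, 0, 0, 0, 0, 0, 0, 60, 0, 0, 0, 0, 0, 0, 60, 0, 0, -15, 0, 0, 0, 60, 0, 0, -35, 0, 0, 0, 60, 0, 0, -40, 0, 0, 0, 60, 0, 0, -40, 0, 0, 0])

```text
t: 47.75
tool_pos: [0.4251, 0.0513, 0.3874]
orientation: [1.821, 2.289, -0.244]
force: [1.7, 0.4, -0.6]
opening: 0.06
gripper_force: 0.0
```

Request:
drive_tool(moves=[60, -20, 0, 0, 0, 0, 0, 60, -20, 0, 0, 0, 0, 0, 60, 0, 0, 0, 0, 0, 0, 60, 0, 0, 0, 0, 0, 0, 60, 0, 0, 0, 0, 0, 0])

```text
t: 48.25
tool_pos: [0.434, 0.0138, 0.3962]
orientation: [1.821, 2.289, -0.244]
force: [0.4, -0.3, -0.2]
opening: 0.0599
gripper_force: 0.0
```

```bash
cat > chk.py <<'E'
from h import *
c=cam("wrist","w16");P=cloud(c)*1000
Q=P.reshape(-1,3);Q=Q[(abs(Q[:,0]-450)<110)&(abs(Q[:,1]+30)<140)&(Q[:,2]>45)&(Q[:,2]<200)]
J=np.array([[*ju(q[0],q[1],(448.1,-43.4)),q[2]] for q in Q])
k=(abs(J[:,1])<50)&(abs(J[:,1])>25)&(J[:,0]>-30)&(J[:,0]<60)
t=np.arctan(np.polyfit(J[k,0],J[k,2],1)[0]);print("theta",t)
S=np.c_[(J[:,0]+85)*np.cos(t)+(J[:,2]-39)*np.sin(t),J[:,1],-(J[:,0]+85)*np.sin(t)+(J[:,2]-39)*np.cos(t)-16]
k=(S[:,2]>8)&(S[:,2]<14)&(abs(S[:,1])<60)&(S[:,0]<29);print("strip",np.percentile(S[k],[2,50,98],axis=0).round(1).tolist())
k=(S[:,2]>14.5)&(S[:,2]<22)&(abs(S[:,1])<40)&(S[:,0]>22)
print("block",np.percentile(S[k],[1,50,99],axis=0).round(1).tolist(),cv2.minAreaRect(np.float32(S[k,:2])),np.std(S[k,2]))
d=cam("side");g=cloud(d)
for r in blobs(P/1000,c,.019,.030,(.5,.8,0,.32)):print("tray?",r)
E
python3 chk.py
```

```text
theta 0.2661238148151134
strip [[16.8, -53.8, 8.4], [22.1, -0.5, 10.2], [27.6, 52.6, 13.3]]
block [[30.6, -20.3, 15.5], [75.9, -1.4, 17.2], [128.1, 16.8, 18.8]] ((79.46437072753906, -1.6903934478759766), (99.68780517578125, 38.07561492919922), 0.04221702367067337) 0.7115303221600828
tray? (724, 19, 39, 37, -89.3, 22, [536.0, 154.0])
tray? (635, 135, 45, 24, 13.0, 24, [532.0, 12.0])
```

View pics/w16.png

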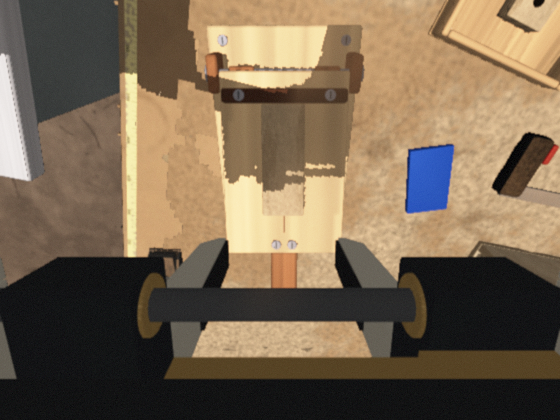

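Run:
```python
from h import *
for n in("scene","side"):
    c=cam(n);P=cloud(c)*1000;Q=P.reshape(-1,3);Q=Q[(abs(Q[:,0]-460)<90)&(abs(Q[:,1]+90)<90)&(Q[:,2]>25)&(Q[:,2]<70)]
    J=np.array([[*ju(q[0],q[1],(448.1,-43.4)),q[2]] for q in Q])
    for z in(20,32,44,56):
        k=(J[:,2]>z)&(J[:,2]<z+10)&(J[:,0]>15)
        if k.sum()>5:print(n,z,k.sum(),np.percentile(J[k],[5,50,95],axis=0).round(1)[:,:2].tolist())
P=cloud(c)
for r in blobs(P,c,.018,.032,(.56,.72,.1,.26),amin=40):print("tray",r)
```

```text
scene 20 58 [[37.2, -43.1], [76.2, -30.6], [80.0, 32.8]]
scene 32 112 [[38.2, -43.6], [77.2, -29.3], [79.7, 35.0]]
scene 44 117 [[36.0, -44.3], [77.2, -27.3], [79.8, 34.3]]
scene 56 138 [[38.2, -43.5], [73.2, -28.2], [78.9, 21.7]]
tray (680, 254, 86, 23, -10.4, 25, [195.0, 269.0])
tray (642, 194, 87, 43, 80.9, 25, [216.0, 259.0])
tray (704, 163, 132, 15, 82.7, 26, [196.0, 251.0])
```

```bash
python3 -c "
from plant import robot
print(robot.close_job())"
```

```text
the job is handed in; nothing more can be done
None
```

The job is handed in. By the last camera checks, the drilled block is in the tray, all three slips found are stacked flush on the rest block, the table rests on the pile at 0.266 rad, and the undrilled block lies flat on the centre line, about 2 mm from the stop strip. I haven't seen the judge's verdict.

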